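# Ready a tea set for the shelf: cull broken cups, brush out the jar, close it

### The job

Get this clay tea set ready for the shelf: put every broken cup (a piece of its wall is missing) from the mat into the plywood reject crate, and leave the whole cups standing where they are. Brush out the tall clay jar with the long brush, four full strokes, each right down to the bottom and then up until the bristles show at the mouth. Then hang the brush back in its pot by the collar and close the jar with its lid, without disturbing the teapot, the tin or the little clay figure.

Things in the scene. Friction and masses are not known exactly. Their poses are not given: they have to be found in the camera images.
- cup_a_mid (a point): small twelve-sided clay tea cup standing on the mat, 50 mm across, 48 mm high when whole, wall 4 mm. This point is on its axis, 24 mm above its underside; z points out of its mouth. BROKEN: a gap in its wall on its own +x side (from -45 to +75 degrees round from +x), where only 8 to 30 mm of height is left; the walls at its own +y and -y sides are whole, so it can be gripped across its y axis. None when absent.
- cup_b_mid (a point): small twelve-sided clay tea cup standing on the mat, 50 mm across, 48 mm high when whole, wall 4 mm. This point is on its axis, 24 mm above its underside; z points out of its mouth. BROKEN: its +x side is broken away (from -75 to +75 degrees round from +x), where only 14 to 26 mm of height is left; the walls at its own +y and -y sides are whole, so it can be gripped across its y axis. None when absent.
- cup_c_mid (a point): small twelve-sided clay tea cup standing on the mat, 50 mm across, 48 mm high when whole, wall 4 mm. This point is on its axis, 24 mm above its underside; z points out of its mouth. BROKEN: a gap in its wall on its own +x side (from -45 to +75 degrees round from +x), where only 8 to 30 mm of height is left; the walls at its own +y and -y sides are whole, so it can be gripped across its y axis. None when absent.
- cup_d_mid (a point): small twelve-sided clay tea cup standing on the mat, 50 mm across, 48 mm high when whole, wall 4 mm. This point is on its axis, 24 mm above its underside; z points out of its mouth. BROKEN: its +x side is broken away (from -75 to +75 degrees round from +x), where only 14 to 26 mm of height is left; the walls at its own +y and -y sides are whole, so it can be gripped across its y axis. None when absent.
- cup_e_mid (a point): small twelve-sided clay tea cup standing on the mat, 50 mm across, 48 mm high when whole, wall 4 mm. This point is on its axis, 24 mm above its underside; z points out of its mouth. WHOLE: rim complete all round. None when absent.
- cup_f_mid (a point): small twelve-sided clay tea cup standing on the mat, 50 mm across, 48 mm high when whole, wall 4 mm. This point is on its axis, 24 mm above its underside; z points out of its mouth. WHOLE: rim complete all round. None when absent.
- cup_g_mid (a point): small twelve-sided clay tea cup standing on the mat, 50 mm across, 48 mm high when whole, wall 4 mm. This point is on its axis, 24 mm above its underside; z points out of its mouth. WHOLE: rim complete all round. None when absent.
- crate_in (a point): centre of the inner floor of the reject crate, a fixed open plywood box to the left of the mat, 240 x 240 mm outside, walls 6 mm thick and 50 mm high; this point is 6 mm above the table. x and y run along its sides; room for four cups, two by two
- jar_floor (a point): centre of the inner floor of the tall clay jar, 14 mm above the table. The jar is fixed on a dark round wooden foot (112 mm across); round, 80 mm across outside, inside 62 to 70 mm across and 94 mm deep
- jar_rim (a point): centre of the jar's mouth, level with its rim, 108 mm above the table; mouth 66 mm across inside
- pot_rim (a point): centre of the mouth of the brush pot, level with its rim, 125 mm above the table. Fixed aluminium tube, 48 mm across outside, 40 mm inside, on a dark steel foot 84 mm across; the brush hangs in it by its collar, head down
- brush_tip (a point): lower end of the long brush, middle of the end of its bristle head; z points up along the handle. Head rigid, 26 to 29 mm across, 42 mm long, then an 8 mm steel stem up to a wooden collar 60 mm across and 5 mm thick, its underside 115 mm above the tip. Hanging in the pot, the collar lies on the pot's rim with the tip 115 mm below that rim
- brush_grip (a point): point on the axis of the brush's wooden handle, 160 mm above its tip, a good place to grip; z points up along the handle, which is 14 mm across from 120 to 184 mm above the tip and ends in a ball 18 mm across (top 193 mm above the tip)
- lid_knob (a point): middle of the lower part of the jar lid's knob, 30 mm above the lid's underside. The lid is clay, a disc 80 mm across with a knob 18 mm across that rises from 14 to 44 mm above the underside; below the disc is a plug 54 mm across and 8 mm high that enters the jar's mouth. At the start it lies on the table, knob up
- lid_seat (a point): centre of the underside of the lid's disc, 8 mm above the lid's lowest face (22 mm below lid_knob); it lies on the jar's rim, at point jar_rim, when the lid is on
- teapot_mid (a point): brown clay teapot, 126 mm from spout to handle, 77 mm high, at the far side; bystander, leave alone. Point 33 mm above the table
- tin_center (a point): steel tea tin, 60 mm across, 60 mm high, at the far right of the mat; bystander, leave alone. Point at its centre
- pet_mid (a point): small red clay figure, 54 mm across, 42 mm high, at the far left; bystander, leave alone. Point 15 mm above the table
There are look-alikes about, which are no part of the job. Leave any purple or red look-alike of the part that bears jar_floor alone.

How it is judged (in metres and radians):
On the way, in this order (a step that is already met when the one before it is completed fails the run):
1. first stroke: brush tip within 18 mm of the jar's inner floor (horizontal distance between brush_tip and jar_floor below 0.03 m and z of brush_tip in the frame of jar_floor below 0.018 m), for 0.1 s.
2. first stroke: brush drawn up the jar, tip 50 mm above its inner floor (horizontal distance between brush_tip and jar_floor below 0.03 m and z of brush_tip in the frame of jar_floor above 0.05 m), for 0.1 s.
3. second stroke: brush tip within 18 mm of the jar's inner floor (all of step 1), for 0.1 s.
4. second stroke: brush drawn up the jar, tip 50 mm above its inner floor (all of step 2), for 0.1 s.
5. third stroke: brush tip within 18 mm of the jar's inner floor (all of step 3), for 0.1 s.
6. third stroke: brush drawn up the jar, tip 50 mm above its inner floor (all of step 4), for 0.1 s.
7. fourth stroke: brush tip within 18 mm of the jar's inner floor (all of step 5), for 0.1 s.
8. fourth stroke: brush drawn up the jar, tip 50 mm above its inner floor (all of step 6), for 0.1 s.
At the end, for the whole second after the job is handed in: Broken cups at rest inside the crate, middles under 45 mm above its floor; whole cups upright, within 50 mm of their start; brush hanging upright in its pot (tip over 107 mm below the rim, tilt under 0.12 rad); lid level on the jar, within 10 mm of its axis and 4 mm of its seat; all at rest (x of cup_a_mid in the frame of crate_in between -0.114 and 0.114 m and y of cup_a_mid in the frame of crate_in between -0.114 and 0.114 m and z of each of cup_a_mid, cup_b_mid, cup_c_mid, cup_d_mid in the frame of crate_in below 0.045 m and linear speed of each of cup_a, cup_b, cup_c, cup_d, brush, lid below 0.03 m/s and x of cup_b_mid in the frame of crate_in between -0.114 and 0.114 m and y of cup_b_mid in the frame of crate_in between -0.114 and 0.114 m and x of cup_c_mid in the frame of crate_in between -0.114 and 0.114 m and y of cup_c_mid in the frame of crate_in between -0.114 and 0.114 m and x of cup_d_mid in the frame of crate_in between -0.114 and 0.114 m and y of cup_d_mid in the frame of crate_in between -0.114 and 0.114 m and distance of each of cup_e_mid, cup_f_mid, cup_g_mid from where it was at the start of the episode below 0.05 m and angle between each of cup_e_mid, cup_f_mid, cup_g_mid's own z axis and vertical below 0.2 rad and horizontal distance between brush_tip and pot_rim below 0.02 m and z of brush_tip in the frame of pot_rim below -0.107 m and angle between brush_tip's own z axis and vertical below 0.12 rad and horizontal distance between lid_seat and jar_rim below 0.01 m and z of lid_seat in the frame of jar_rim between -0.004 and 0.004 m and angle between lid_seat's own z axis and vertical below 0.08 rad); the robot touches nothing.
It fails at once if the brown teapot is pushed more than 30 mm (distance of teapot_mid from where it was at the start of the episode above 0.03 m).
It fails at once if the tea tin is pushed more than 30 mm (distance of tin_center from where it was at the start of the episode above 0.03 m).
It fails at once if the clay figure is pushed more than 30 mm (distance of pet_mid from where it was at the start of the episode above 0.03 m).
Of cup_a, cup_b, cup_c, cup_d only 2 to 4 are there at a start; the rules pass over those that are not, and their reading is None.
Of cup_e, cup_f, cup_g only 1 to 3 are there at a start; the rules pass over those that are not, and their reading is None.
At some moment in a run one of cup_a, cup_b, cup_c, cup_d may be knocked a few centimetres aside while the robot is not near it.
It also fails if it takes over 208 s, if anything falls off the work surface, if the arm or the gripper's body presses on something with over 40 N, if the wrist force passes 120 N, or if a joint passes its speed limit or range.

### The arm

A 7-joint arm with a two-finger parallel gripper is mounted at the origin on the work surface. World frame = base frame: x ahead of the robot, y to its left, z up, the work surface at z = 0. Lengths are in mm, angles in degrees, forces in N, time in s.
With the tool pointing down it reaches from about 425 to 950 mm from the base axis. Payload 4.7 kg.
Tool frame: the origin (TCP) lies midway between the tips of the shut fingers; the grasp point (between the pads) lies 19 mm behind it; z points along the fingers, x is the direction in which the jaws open and shut, and the axes are right-handed (so a half turn about z gives the same grasp; the last joint's range is limited). The gripper opens to 85 mm and grips with 20 to 120 N. Pads are 22 mm wide; open, the fingers measure 114 mm over their backs; the gripper's body (76 mm by 85 mm) begins 54 mm behind the grasp point. The pads swing forward as they close: fully open they stand 13 mm farther back than shut.
Start: joints at [74.433, 26.849, -2.785, 87.806, 1.381, 65.374, -4.715], TCP at [162.331, -655.208, 231.335] pointing down, gripper open.
Joint ranges: [-148.3, 148.3], [-19.14, 114.17], [-79.39, 73.82], [5.75, 140.21], [-59.74, 239.74], [12.07, 113.84], [-152.46, 152.46]. Speed limits (degrees/s): [147.25, 147.25, 180, 180, 180, 180, 180].

### API

Orientations are given as [roll, pitch, yaw] about the fixed x, y, z axes, in that order (R = Rz(yaw) Ry(pitch) Rx(roll)).
In Python, from plant import read_state, capture, job_done gives the robot as it stands.
- The arm moves only by the shell command python3 -m jog 'ROWS'. ROWS is JSON, a list of rows, each an object with "translation": the shift along the tool's x, y, z in m, a list of three; "yaw": the turn about the tool's z in degrees; "gripper": the closure, from 0 (fully open) to 1 (shut). In form: [{"translation": [x, y, z], "yaw": yaw, "gripper": gripper}, ...]. A call has 1 to 10 rows; each row is the pose to reach, as a shift and turn from the pose measured when the call began, along the tool's axes at that moment; what a row does not reach only later rows make up. A row lasts 1/10 s, in which the tool goes at most 50 mm and 8.59 degrees, less where a joint would pass 70% of its speed; a pose out of reach is approached as far as the arm can. A call with a gripper value outside its range is refused whole. The fingers move at their own pace and stop on an object; the grip force is fixed at half the most. Time passes only in rows, so rows that repeat a pose let the fingers close. It gives the time, the measured TCP pose, the force and the opening at its end, in the units of the state.
- read_state(): the state, without advancing time (a new reading comes with each control period).
- capture(name): name is "scene" or "top" or "wrist"; returns a dict with "image" (420x560x3 uint8, red, green, blue), "fovy" (degrees; the focal length in pixels is half the picture's height over the tangent of half this angle, whatever the lens; pixels are square), "cx", "cy" (the principal point, pixels), "world_from_camera" (4x4, takes a point from camera to world coordinates). Camera axes: x right, y down, z forward; pixel columns grow to the right and rows downward; lengths in mm; the calibration is good to about 2 mm. A picture is of the moment at which its call begins. There is no depth.
- job_done(): hands the job in, once; it reports no verdict.
The state is a dict: "clock": time; "joint_pos": joint angles; "dq": joint speeds; "tau": joint torques, N m; "ee_pos": TCP position; "eef_rot": TCP orientation; "ft_force": force on the tool from outside, world axes, zero at the start; "ft_torque": the same for the moment, N m; "grip_width": opening from 0.0 (shut) to 1.0 (fully open).
Only numpy, scipy, OpenCV 4.12 (cv2) and the standard library are available. Lean on these libraries where they do the work, as an engineer would, in place of code of your own. Each camera call takes 0.05 s, during which the arm holds its last target. There are 200 camera calls.

## Working session

There is one attempt and no reset: what is moved stays moved. The work goes in short steps, Python scripts to look and compute and a shell command to move; the robot and the scene stay as the last step left them, time stands still between calls to the robot, and variables do not carry over. Pictures are saved under pics/ and viewed, about 12 in all and at most 16, crops included, and the job is handed in when it is done.

```bash
ls; mkdir -p pics
python3 - <<'E'
from plant import *
import cv2,json,numpy as np
s=read_state();print(s)
for n in("scene","top","wrist"):
    c=capture(n);cv2.imwrite(f"pics/{n}0.png",c["image"][:,:,::-1]);print(n,c["fovy"],c["cx"],c["cy"],np.round(c["world_from_camera"],3).tolist())
a=cv2.imread("pics/top0.png");cv2.imwrite("pics/top0b.png",cv2.resize(a,(800,600),interpolation=cv2.INTER_CUBIC))
E
```

```text
pics
{'clock': 0.0, 'joint_pos': array([74.43387833, 26.8977398 , -2.78522932, 87.87471515,  1.38155495,
       65.37294774, -4.71754309]), 'dq': array([ 0.06755434, -0.109388  ,  0.07813695,  0.08768258,  0.10307857,
       -0.06822388, -0.01563099]), 'tau': array([ 4.30935006e-04, -5.10306144e+01, -4.65324742e-02, -2.37709469e+01,
        1.07465420e-02,  7.50103238e-03,  3.55557333e-06]), 'ee_pos': array([ 162.14836671, -654.6352206 ,  230.24902622]), 'eef_rot': array([ 1.79995696e+02,  1.11731824e-01, -7.60888613e+01]), 'ft_force': array([ 0.18522054, -0.20858124,  0.48855416]), 'ft_torque': array([-0.05742707,  0.02610657, -0.01714918]), 'grip_width': 1.0042757448365056}
scene 51.549968131393186 281.79623639608815 215.1796578335665 [[0.201, 0.664, -0.72, 1394.677], [0.98, -0.142, 0.143, -245.112], [-0.007, -0.734, -0.679, 926.301], [0.0, 0.0, 0.0, 1.0]]
top 46.11461844617311 281.18386809481166 216.74584851592343 [[0.02, -0.994, 0.11, 384.753], [-1.0, -0.018, 0.021, -87.376], [-0.019, -0.11, -0.994, 1310.173], [0.0, 0.0, 0.0, 1.0]]
wrist 69.29627400981798 281.97485721957617 210.4728008463993 [[0.24, -0.932, -0.272, 229.784], [-0.971, -0.231, -0.066, -637.024], [-0.002, 0.28, -0.96, 372.175], [0.0, 0.0, 0.0, 1.0]]
```

View pics/top0b.png

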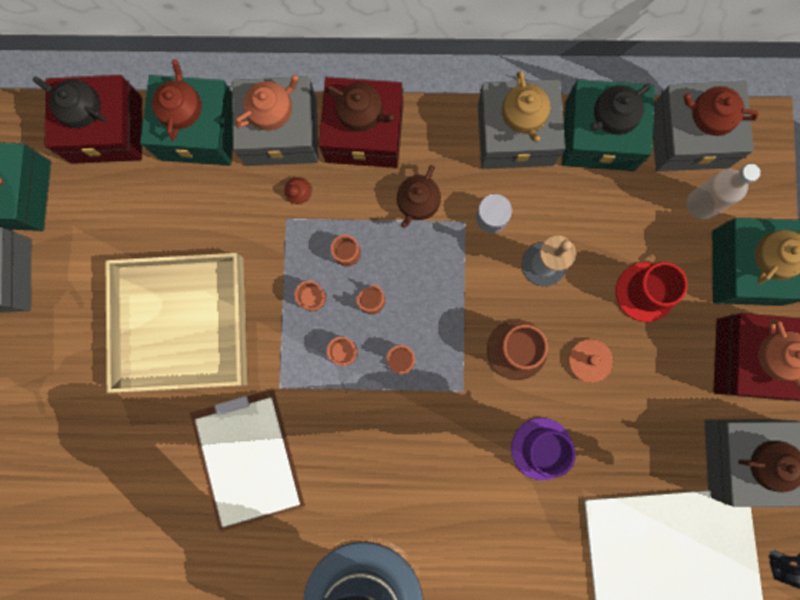

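View pics/scene0.png

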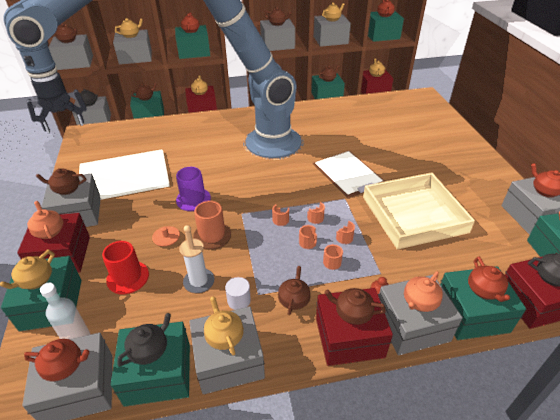

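The top view shows five cups on the mat. In the 800x600 frame they are at (345,250), (310,295), (370,299), (341,350) and (400,359). There are three jar-like pots: clay (522,348), red (660,288) and purple (545,452). The clay one has the dark wooden foot, so it is the jar. The lid is at (591,360), the brush pot at (548,258) and the crate at (175,322). I'll enlarge the cups and jar.

Run:
```python
import cv2,numpy as np
t=cv2.imread("pics/top0.png");s=cv2.imread("pics/scene0.png")
A=cv2.resize(t[155:275,195:325],(420,388),interpolation=cv2.INTER_CUBIC)
B=cv2.resize(s[195:275,255:365],(380,276),interpolation=cv2.INTER_CUBIC)
C=cv2.resize(t[155:275,335:440],(380,324),interpolation=cv2.INTER_CUBIC)
o=np.zeros((600,800,3),np.uint8);o[:388,:420]=A;o[:276,420:]=B;o[276:,420:]=C
cv2.imwrite("pics/crop1.png",o)
```

```text
(no output)
```

View pics/crop1.png

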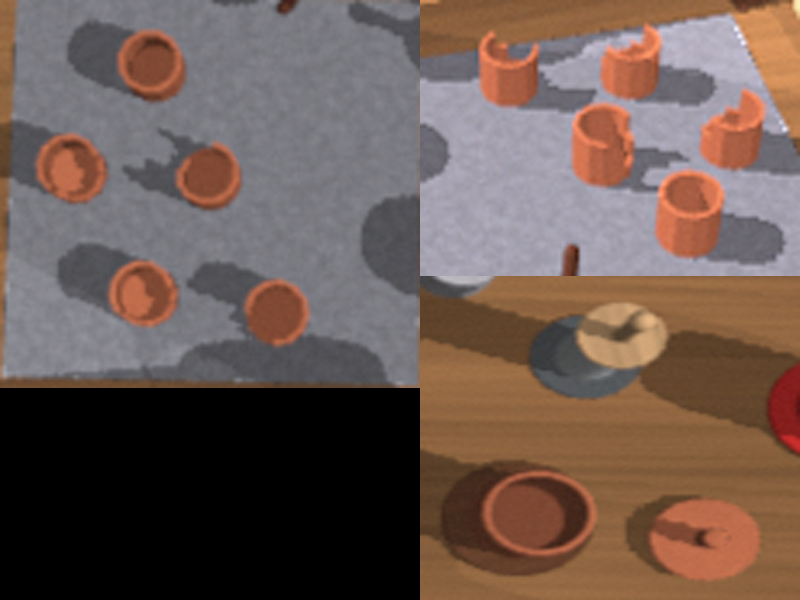

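Of the cups, only the one at top-view (345,250) has a complete rim. The other four are broken. The clay jar on the dark wooden foot is confirmed. Next I'll localise everything.

```bash
cat > h.py <<'E'
import cv2,numpy as np
from plant import *
def shot(n,f=None):
    c=capture(n)
    if f: cv2.imwrite(f"pics/{f}.png",c["image"][:,:,::-1])
    return c
def ray(c,u,v,z):
    T=np.array(c["world_from_camera"]);f=210/np.tan(np.radians(c["fovy"]/2))
    d=T[:3,:3]@[(u-c["cx"])/f,(v-c["cy"])/f,1];o=T[:3,3]
    return o+d*(z-o[2])/d[2]
def proj(c,p):
    T=np.array(c["world_from_camera"]);f=210/np.tan(np.radians(c["fovy"]/2))
    q=T[:3,:3].T@(np.array(p,float)-T[:3,3]);return np.round([c["cx"]+f*q[0]/q[2],c["cy"]+f*q[1]/q[2]],1)
def blobs(c,lo,hi,amin=60):
    m=cv2.inRange(cv2.cvtColor(c["image"],cv2.COLOR_RGB2HSV),np.array(lo),np.array(hi))
    m=cv2.morphologyEx(m,cv2.MORPH_CLOSE,np.ones((3,3)))
    k,_=cv2.findContours(m,cv2.RETR_EXTERNAL,cv2.CHAIN_APPROX_NONE)
    return [(cv2.contourArea(q),cv2.minEnclosingCircle(q),q) for q in k if cv2.contourArea(q)>amin]
def tool(p,yaw=None):
    s=read_state();e=s["ee_pos"];y=np.radians(s["eef_rot"][2]);d=np.array(p)-e
    return np.round([d[0]*np.cos(y)+d[1]*np.sin(y),d[0]*np.sin(y)-d[1]*np.cos(y),-d[2]],1)
E
python3 - <<'E'
from h import *
c=shot("top");h=cv2.cvtColor(c["image"],cv2.COLOR_RGB2HSV)
for n,(u,v) in dict(cup=(241,169),cup2=(239,248),jar=(362,230),rim=(340,246),lid=(405,252),mat=(300,200),wood=(250,300),collar=(385,176),crate=(75,200)).items(): print(n,h[v,u])
for a,((x,y),r),q in blobs(c,(0,110,60),(11,255,255)):
    M=cv2.moments(q);u,v=M["m10"]/M["m00"],M["m01"]/M["m00"]
    print(int(a),np.round([u,v,x,y,r],1),"z0",ray(c,x,y,0)[:2].round(),"z24",ray(c,u,v,24)[:2].round(),"z108",ray(c,x,y,108)[:2].round())
# crate corners by outer mask
for a,((x,y),r),q in blobs(c,(15,50,120),(32,200,255),1000):
    print("crate",a,cv2.minAreaRect(q),[ray(c,*p,50)[:2].round() for p in cv2.boxPoints(cv2.minAreaRect(q))])
E
```

```text
cup [  8 150 107]
cup2 [  8 152 193]
jar [  8 154 121]
rim [ 14 141  83]
lid [  8 151 133]
mat [124  15 133]
wood [ 14 144  99]
collar [ 15 110 128]
crate [ 23  85 239]
422 [550.9 329.4 547.7 326.7  16.7] z0 [ 256. -753.] z24 [ 252. -748.] z108 [ 267. -698.]
104 [193.4 297.3 194.2 314.5  42.2] z0 [267. 164.] z24 [313. 163.] z108 [277. 143.]
274 [280.2 251.2 280.  251.2  10.1] z0 [437. -58.] z24 [436. -59.] z108 [433. -60.]
723 [413.2 252.1 413.3 252.   15.9] z0 [ 442. -410.] z24 [ 441. -403.] z108 [ 437. -383.]
298 [238.9 245.4 239.  245.5  10.6] z0 [450.  52.] z24 [449.  49.] z108 [445.  40.]
1320 [361.8 244.4 362.  244.5  21.7] z0 [ 459. -275.] z24 [ 458. -271.] z108 [ 453. -259.]
2324 [538.5 250.1 537.  249.5  37.6] z0 [ 455. -733.] z24 [ 452. -725.] z108 [ 449. -680.]
262 [259.4 209.4 259.6 208.9  10.1] z0 [549.  -1.] z24 [545.  -2.] z108 [536.  -8.]
310 [216.7 206.7 216.7 206.7  11. ] z0 [553. 115.] z24 [550. 111.] z108 [539.  98.]
1671 [455.1 202.7 456.1 202.8  26.2] z0 [ 575. -524.] z24 [ 572. -514.] z108 [ 559. -488.]
305 [241.6 174.9 241.5 174.9  11. ] z0 [641.  50.] z24 [636.  48.] z108 [620.  39.]
268 [208.  132.9 208.1 132.8  10. ] z0 [756. 145.] z24 [749. 141.] z108 [725. 126.]
568 [295.2 138.3 292.5 137.   23.5] z0 [748. -86.] z24 [738. -93.] z108 [718. -86.]
906 [504.5  76.6 504.5  74.   26.4] z0 [ 933. -662.] z24 [ 916. -651.] z108 [ 888. -615.]
2301 [254.6  81.3 253.5  86.   39.5] z0 [890.  24.] z24 [894.  20.] z108 [849.  15.]
960 [186.6  73.6 186.5  70.5  27.1] z0 [932. 212.] z24 [914. 206.] z108 [887. 187.]
1602 [66.7 82.7 66.  84.  42.6] z0 [889. 546.] z24 [884. 533.] z108 [848. 494.]
940 [123.3  72.5 121.5  69.5  27.5] z0 [933. 393.] z24 [915. 379.] z108 [888. 354.]
crate 9197.5 ((125.2374496459961, 226.10845947265625), (100.11830139160156, 108.16461944580078), 86.47854614257812) [array([612., 499.]), array([634., 216.]), array([376., 189.]), array([353., 465.])]
```

```bash
python3 -m jog '[{"translation":[-0.05,-0.07,0],"yaw":0,"gripper":0},{"translation":[-0.30,-0.43,-0.02],"yaw":-76,"gripper":0},{"translation":[-0.30,-0.43,-0.02],"yaw":-76,"gripper":0},{"translation":[-0.30,-0.43,-0.02],"yaw":-76,"gripper":0},{"translation":[-0.30,-0.43,-0.02],"yaw":-76,"gripper":0},{"translation":[-0.30,-0.43,-0.02],"yaw":-76,"gripper":0},{"translation":[-0.30,-0.43,-0.02],"yaw":-76,"gripper":0},{"translation":[-0.30,-0.43,-0.02],"yaw":-76,"gripper":0},{"translation":[-0.30,-0.43,-0.02],"yaw":-76,"gripper":0},{"translation":[-0.30,-0.43,-0.02],"yaw":-76,"gripper":0}]'
python3 - <<'E'
from h import *
s=read_state();print(s["joint_pos"].round(),s["eef_rot"])
c=shot("top");print("crate",ray(c,122.7,226.5,50))
c=shot("wrist","w1");print(tool((495,54,250)))
E
```

```text
clock: 1.2
ee_pos: [491.9, -277.5, 250.2]
eef_rot: [-180.0, 0.0, 0.2]
ft_force: [0.8, -0.8, -0.5]
grip_width: 0.998
[ 48.  18. -28. 101.   9.  64.  17.] [-1.79960885e+02  9.22783778e-03  2.10654909e-01]
crate [490.96465043 348.32850545  50.        ]
[   3.1 -325.     0.8]
```

```bash
python3 -m jog '[{"translation":[0.003,-0.325,0],"yaw":0,"gripper":0},{"translation":[0.003,-0.325,0],"yaw":0,"gripper":0},{"translation":[0.003,-0.325,0],"yaw":0,"gripper":0},{"translation":[0.003,-0.325,0],"yaw":0,"gripper":0},{"translation":[0.003,-0.325,0],"yaw":0,"gripper":0},{"translation":[0.003,-0.325,0],"yaw":0,"gripper":0},{"translation":[0.003,-0.325,0],"yaw":0,"gripper":0},{"translation":[0.003,-0.325,0],"yaw":0,"gripper":0},{"translation":[0.003,-0.325,0],"yaw":0,"gripper":0},{"translation":[0.003,-0.325,0],"yaw":0,"gripper":0}]'
python3 - <<'E'
from h import *
s=read_state();print(s["joint_pos"].round())
c=shot("wrist","w2")
for p in [(436,-59,24),(449,49,24),(545,-2,24),(550,111,24),(636,48,24)]: print(p,proj(c,p))
a=cv2.imread("pics/w1.png");b=cv2.imread("pics/w2.png")
cv2.imwrite("pics/w2b.png",cv2.resize(b,(800,600),interpolation=cv2.INTER_CUBIC))
E
```

```text
clock: 2.3
ee_pos: [494.9, 52.1, 252.1]
eef_rot: [-179.8, -0.2, 0.6]
ft_force: [0.2, -0.9, 0.3]
grip_width: 1.0
[ 23.  13. -39. 108.   9.  62. -19.]
(436, -59, 24) [237.5 264.8]
(449, 49, 24) [245.4 185.4]
(545, -2, 24) [321.  225.1]
(550, 111, 24) [329.6 134.6]
(636, 48, 24) [396.1 187.5]
```

View pics/w2b.png

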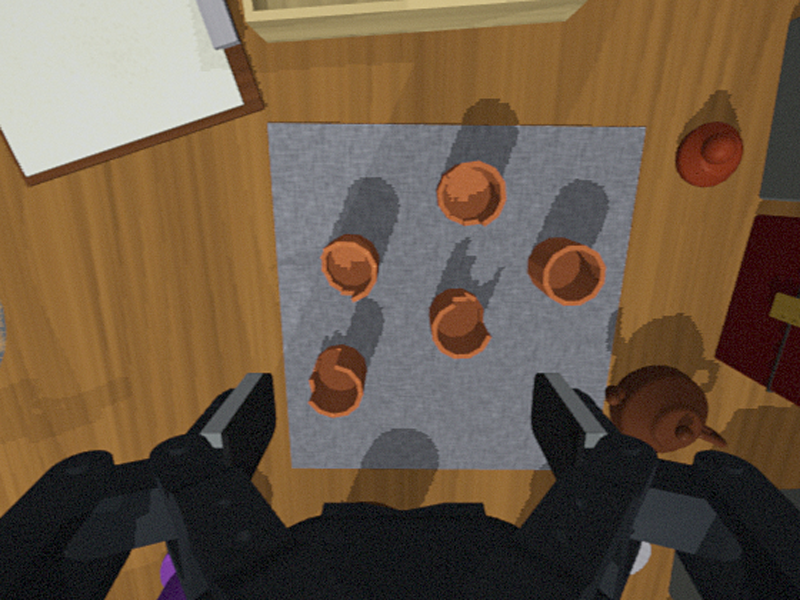

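View pics/w1.png

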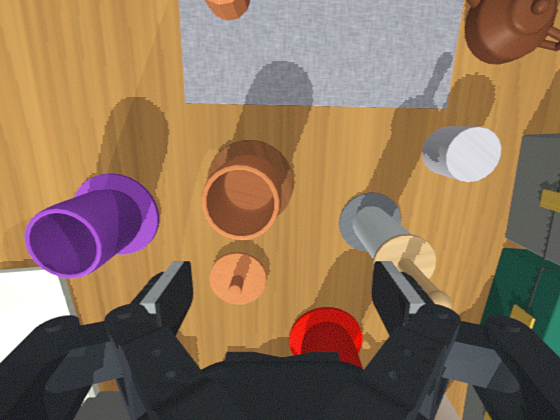

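w2: the cups lie at (337,380), (350,266), (460,323), (472,193) and the whole one at (567,271), 800x600 frame, within about 2 px of my prediction. w1 shows the jar mouth at (242,200), the lid at (238,280) and the brush collar at (405,258). I'll enlarge the broken cups to find the directions of the gaps.

Run:
```python
import cv2,numpy as np
b=cv2.imread("pics/w2.png")
t=[cv2.resize(b[v-28:v+28,u-36:u+36],(400,300),interpolation=cv2.INTER_CUBIC) for u,v in [(237,265),(245,185),(321,225),(329,135)]]
cv2.imwrite("pics/c2.png",np.vstack([np.hstack(t[:2]),np.hstack(t[2:])]))
```

```text
(no output)
```

View pics/c2.png

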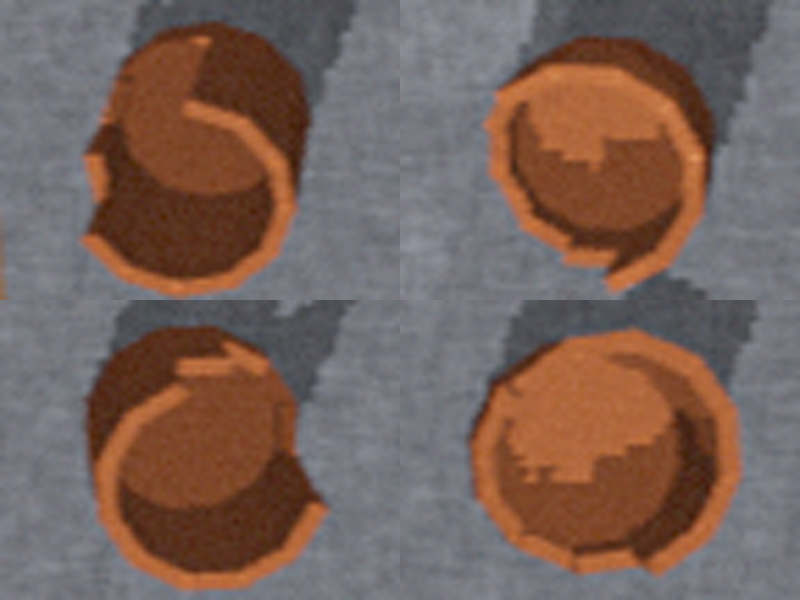

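```bash
python3 -m jog '[{"translation":[0.05,0.054,0.15],"yaw":44,"gripper":0},{"translation":[0.05,0.054,0.15],"yaw":44,"gripper":0},{"translation":[0.05,0.054,0.15],"yaw":44,"gripper":0},{"translation":[0.05,0.054,0.15],"yaw":44,"gripper":0},{"translation":[0.05,0.054,0.15],"yaw":44,"gripper":0},{"translation":[0.05,0.054,0.15],"yaw":44,"gripper":0},{"translation":[0.05,0.054,0.15],"yaw":44,"gripper":0},{"translation":[0.05,0.054,0.15],"yaw":44,"gripper":0}]'
python3 - <<'E'
from h import *
print(tool((545,-2,2)))
c=shot("wrist","w3");print(proj(c,(545,-2,24)))
E
```

```text
clock: 3.15
ee_pos: [546.3, -1.3, 102.7]
eef_rot: [-179.7, -0.0, -43.4]
ft_force: [-0.3, -0.5, 0.0]
grip_width: 1.001
[ -0.5   1.4 100.7]
[283.4 220.9]
```

View pics/w3.png

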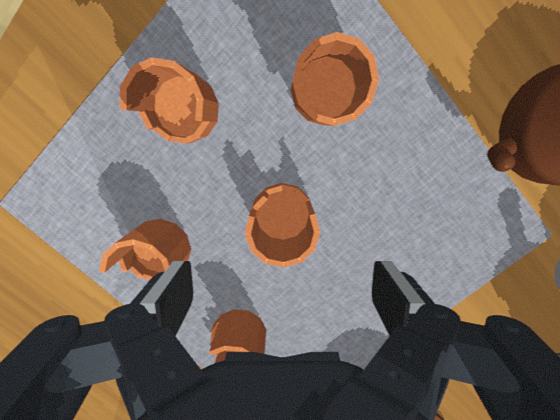

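The cup's gap faces image-up and the jaws are across its whole sides at (283,222), as predicted. I'll grasp it.

```bash
python3 -m jog '[{"translation":[0,0.001,0.05],"yaw":0,"gripper":0},{"translation":[0,0.001,0.09],"yaw":0,"gripper":0},{"translation":[0,0.001,0.1],"yaw":0,"gripper":0},{"translation":[0,0.001,0.1],"yaw":0,"gripper":0},{"translation":[0,0.001,0.1],"yaw":0,"gripper":1},{"translation":[0,0.001,0.1],"yaw":0,"gripper":1},{"translation":[0,0.001,0.1],"yaw":0,"gripper":1},{"translation":[0,0.001,0.1],"yaw":0,"gripper":1},{"translation":[0,0.001,0.1],"yaw":0,"gripper":1},{"translation":[0,0.001,0.1],"yaw":0,"gripper":1}]'; python3 -m jog '[{"translation":[0,0,0],"yaw":0,"gripper":1},{"translation":[0,0,0],"yaw":0,"gripper":1},{"translation":[0,0,-0.05],"yaw":0,"gripper":1},{"translation":[0,0,-0.10],"yaw":0,"gripper":1},{"translation":[0,0,-0.15],"yaw":0,"gripper":1},{"translation":[0,0,-0.15],"yaw":-43,"gripper":1},{"translation":[0,0,-0.15],"yaw":-43,"gripper":1},{"translation":[0,0,-0.15],"yaw":-43,"gripper":1},{"translation":[0,0,-0.15],"yaw":-43,"gripper":1},{"translation":[0,0,-0.15],"yaw":-43,"gripper":1}]';python3 -c "
from h import *
print(tool((441,298,150)))"
```

```text
clock: 4.2
ee_pos: [547.8, -1.3, 5.0]
eef_rot: [-179.5, -0.2, -43.4]
ft_force: [0.3, 0.6, 6.6]
grip_width: 0.587
clock: 5.2
ee_pos: [546.2, -2.0, 155.2]
eef_rot: [-179.8, -0.5, -0.0]
ft_force: [-0.3, -0.2, -0.8]
grip_width: 0.585
[-105.5 -299.9    5.2]
```

```bash
python3 -m jog '[{"translation":[-0.03,-0.15,-0.05],"yaw":0,"gripper":1},{"translation":[-0.03,-0.15,-0.05],"yaw":0,"gripper":1},{"translation":[-0.03,-0.15,-0.05],"yaw":0,"gripper":1},{"translation":[-0.105,-0.27,-0.05],"yaw":0,"gripper":1},{"translation":[-0.105,-0.27,-0.05],"yaw":0,"gripper":1},{"translation":[-0.105,-0.27,-0.05],"yaw":0,"gripper":1},{"translation":[-0.105,-0.27,-0.05],"yaw":0,"gripper":1},{"translation":[-0.105,-0.27,-0.05],"yaw":0,"gripper":1},{"translation":[-0.105,-0.27,-0.05],"yaw":0,"gripper":1},{"translation":[-0.105,-0.27,-0.05],"yaw":0,"gripper":1}]'
python3 - <<'E'
from h import *
c=shot("wrist","w4");s=read_state();print(s["joint_pos"].round(),s["ee_pos"])
a=c["image"][:,:,::-1].copy()
for x in(-114,114):
  for y in (-114,114):
    p=(491+x,348+y,50); cv2.circle(a,tuple(int(i) for i in proj(c,p)),4,(255,0,0),1)
cv2.imwrite("pics/w4.png",a)
E
```

```text
clock: 6.2
ee_pos: [442.1, 266.1, 204.9]
eef_rot: [-179.8, -0.5, -0.2]
ft_force: [0.1, -0.4, -1.3]
grip_width: 0.583
[ -0.  18. -43. 109.  15.  57. -50.] [441.97011486 266.21731203 204.92076178]
```

View pics/w4.png

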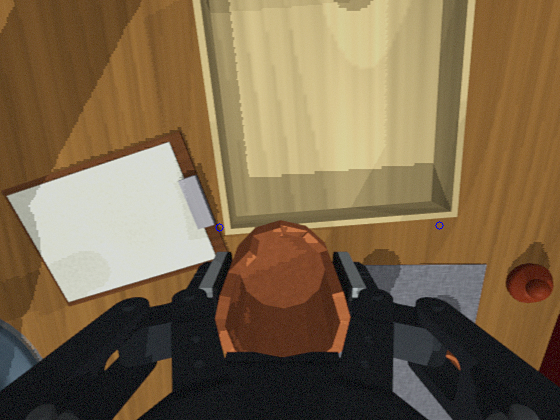

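Run:
```python
from h import *
c=shot("wrist")
for p in [(224,236),(456,217),(230,230),(450,211),(203,0),(468,0)]: print(p,ray(c,*p,50)[:2].round())
c=shot("top","t5");
for p in [(74,183),(170,178),(172,271),(74,274)]: print(ray(c,*p,50)[:2].round())
```

```text
(224, 236) [381. 225.]
(456, 217) [621. 244.]
(230, 230) [388. 231.]
(450, 211) [614. 250.]
(203, 0) [376. 438.]
(468, 0) [601. 437.]
[603. 483.]
[620. 231.]
[379. 215.]
[367. 467.]
```

```bash
python3 -m jog '[{"translation":[0.095,-0.142,0.05],"yaw":-4,"gripper":1},{"translation":[0.095,-0.142,0.05],"yaw":-4,"gripper":1},{"translation":[0.095,-0.142,0.05],"yaw":-4,"gripper":1},{"translation":[0.095,-0.142,0.05],"yaw":-4,"gripper":1},{"translation":[0.095,-0.142,0.10],"yaw":-4,"gripper":1},{"translation":[0.095,-0.142,0.14],"yaw":-4,"gripper":1},{"translation":[0.095,-0.142,0.17],"yaw":-4,"gripper":1},{"translation":[0.095,-0.142,0.189],"yaw":-4,"gripper":1},{"translation":[0.095,-0.142,0.189],"yaw":-4,"gripper":1},{"translation":[0.095,-0.142,0.189],"yaw":-4,"gripper":1}]'; python3 -c "
from h import *
print(tool((537,408,13)))"
```

```text
clock: 7.35
ee_pos: [539.5, 409.4, 18.2]
eef_rot: [-179.8, -0.6, 3.8]
ft_force: [0.5, 0.8, 0.1]
grip_width: 0.587
[-2.6  1.3  5.2]
```

```bash
python3 -m jog '[{"translation":[0,0,0.004],"yaw":0,"gripper":1},{"translation":[0,0,0.004],"yaw":0,"gripper":0.2},{"translation":[0,0,0.004],"yaw":0,"gripper":0.2},{"translation":[0,0,0.004],"yaw":0,"gripper":0.2},{"translation":[0,0,0.004],"yaw":0,"gripper":0.2},{"translation":[0,0,-0.04],"yaw":0,"gripper":0.2},{"translation":[0,0,-0.09],"yaw":0,"gripper":0.2},{"translation":[0,0,-0.14],"yaw":0,"gripper":0},{"translation":[0,0,-0.14],"yaw":0,"gripper":0}]'; python3 -m jog '[{"translation":[-0.007,0.297,0],"yaw":40,"gripper":0},{"translation":[-0.007,0.297,0],"yaw":40,"gripper":0},{"translation":[-0.007,0.297,0],"yaw":40,"gripper":0},{"translation":[-0.007,0.297,0],"yaw":40,"gripper":0},{"translation":[-0.007,0.297,0],"yaw":40,"gripper":0},{"translation":[-0.007,0.297,0],"yaw":40,"gripper":0},{"translation":[-0.007,0.297,0],"yaw":40,"gripper":0},{"translation":[-0.007,0.297,0],"yaw":40,"gripper":0},{"translation":[-0.007,0.297,0],"yaw":40,"gripper":0}]'
python3 - <<'E'
from h import *
c=shot("wrist","w6")
for p in [(436,-59,24),(449,49,24),(550,111,24),(636,48,24)]: print(p,proj(c,p))
s=read_state();print(s["joint_pos"].round(),tool((550,111,2)))
a=c["image"][:,:,::-1][:300];t=shot("top")["image"][:,:,::-1]
cv2.imwrite("pics/w6.png",np.vstack([a,np.hstack([cv2.resize(t[170:290,60:190],(325,300)),cv2.resize(t[150:270,190:284],(235,300))])]))
E
```

```text
clock: 8.25
ee_pos: [540.8, 412.9, 166.9]
eef_rot: [-179.3, -1.2, 3.8]
ft_force: [-1.7, 0.7, -0.4]
grip_width: 0.999
clock: 9.15
ee_pos: [553.2, 117.7, 163.0]
eef_rot: [-178.6, -0.4, -36.1]
ft_force: [0.1, 0.5, -0.3]
grip_width: 0.999
(436, -59, 24) [290.9 384.4]
(449, 49, 24) [241.1 310.9]
(550, 111, 24) [284.  210.1]
(636, 48, 24) [394.6 210.1]
[  8.  23. -31. 107.  14.  52. -65.] [  1.7   7.5 161. ]
```

View pics/w6.png

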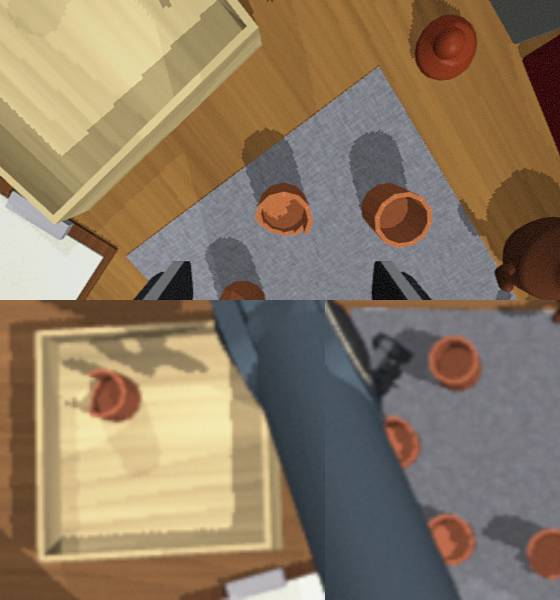

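Cup R stands in the crate. The next cup, at (284,211), has its high edge at (306,232), so the gap centre is about 205° world and a jaw yaw of about -58° suits.

```bash
python3 -m jog '[{"translation":[0.002,0.0075,0.05],"yaw":22,"gripper":0},{"translation":[0.002,0.0075,0.09],"yaw":22,"gripper":0},{"translation":[0.002,0.0075,0.09],"yaw":22,"gripper":0},{"translation":[0.002,0.0075,0.09],"yaw":22,"gripper":0},{"translation":[0.002,0.0075,0.13],"yaw":22,"gripper":0},{"translation":[0.002,0.0075,0.16],"yaw":22,"gripper":0},{"translation":[0.002,0.0075,0.16],"yaw":22,"gripper":0},{"translation":[0.002,0.0075,0.16],"yaw":22,"gripper":0},{"translation":[0.002,0.0075,0.16],"yaw":22,"gripper":1},{"translation":[0.002,0.0075,0.16],"yaw":22,"gripper":1}]'; python3 -m jog '[{"translation":[0,0,0],"yaw":0,"gripper":1},{"translation":[0,0,0],"yaw":0,"gripper":1},{"translation":[0,0,0],"yaw":0,"gripper":1},{"translation":[0,0,0],"yaw":0,"gripper":1},{"translation":[0,0,0],"yaw":0,"gripper":1},{"translation":[0,0,-0.05],"yaw":0,"gripper":1},{"translation":[0,0,-0.10],"yaw":0,"gripper":1},{"translation":[0,0,-0.15],"yaw":-50,"gripper":1},{"translation":[0,0,-0.15],"yaw":-50,"gripper":1},{"translation":[0,0,-0.15],"yaw":-50,"gripper":1}]';python3 -m jog '[{"translation":[0,0,0],"yaw":-30,"gripper":1},{"translation":[0,0,0],"yaw":-30,"gripper":1},{"translation":[0,0,0],"yaw":-30,"gripper":1},{"translation":[0,0,0],"yaw":-30,"gripper":1}]';python3 -c "
from h import *
print(tool((545,308,13)))"
```

```text
clock: 10.25
ee_pos: [554.9, 113.9, 4.8]
eef_rot: [-178.4, 0.1, -58.0]
ft_force: [-0.4, -0.4, 1.1]
grip_width: 0.694
clock: 11.25
ee_pos: [552.2, 111.5, 156.6]
eef_rot: [-178.4, -0.9, -31.9]
ft_force: [0.3, -0.7, -0.1]
grip_width: 0.578
clock: 11.65
ee_pos: [551.8, 111.1, 156.2]
eef_rot: [-179.0, -1.5, -1.7]
ft_force: [0.2, 0.2, -0.5]
grip_width: 0.582
[ -12.5 -196.6  143.2]
```

```bash
python3 -m jog '[{"translation":[-0.011,-0.197,0],"yaw":-5,"gripper":1},{"translation":[-0.011,-0.197,0],"yaw":-5,"gripper":1},{"translation":[-0.011,-0.197,0],"yaw":-5,"gripper":1},{"translation":[-0.011,-0.197,0],"yaw":-5,"gripper":1},{"translation":[-0.011,-0.197,0],"yaw":-5,"gripper":1},{"translation":[-0.011,-0.197,0.05],"yaw":-5,"gripper":1},{"translation":[-0.011,-0.197,0.09],"yaw":-5,"gripper":1},{"translation":[-0.011,-0.197,0.12],"yaw":-5,"gripper":1},{"translation":[-0.011,-0.197,0.142],"yaw":-5,"gripper":1},{"translation":[-0.011,-0.197,0.142],"yaw":-5,"gripper":1}]'; python3 -m jog '[{"translation":[0,0,0],"yaw":0,"gripper":1},{"translation":[0,0,0.002],"yaw":0,"gripper":0.2},{"translation":[0,0,0.002],"yaw":0,"gripper":0.2},{"translation":[0,0,0.002],"yaw":0,"gripper":0.2},{"translation":[0,0,0.002],"yaw":0,"gripper":0.2},{"translation":[0,0,-0.04],"yaw":0,"gripper":0.2},{"translation":[0,0,-0.09],"yaw":0,"gripper":0.2},{"translation":[0,0,-0.14],"yaw":0,"gripper":0},{"translation":[0,0,-0.14],"yaw":0,"gripper":0}]'; python3 -c "
from h import *
print(tool((449,49,150)))"
```

```text
clock: 12.65
ee_pos: [548.0, 308.1, 13.5]
eef_rot: [-179.4, -1.2, 3.3]
ft_force: [-0.7, 0.3, -1.0]
grip_width: 0.582
clock: 13.55
ee_pos: [548.5, 310.1, 161.7]
eef_rot: [-179.0, -1.9, 3.3]
ft_force: [1.4, 0.2, 0.3]
grip_width: 0.999
[-114.4  254.9   11.7]
```

```bash
python3 -m jog '[{"translation":[-0.114,0.255,0],"yaw":58,"gripper":0},{"translation":[-0.114,0.255,0],"yaw":58,"gripper":0},{"translation":[-0.114,0.255,0],"yaw":58,"gripper":0},{"translation":[-0.114,0.255,0],"yaw":58,"gripper":0},{"translation":[-0.114,0.255,0],"yaw":58,"gripper":0},{"translation":[-0.114,0.255,0],"yaw":58,"gripper":0},{"translation":[-0.114,0.255,0.05],"yaw":58,"gripper":0},{"translation":[-0.114,0.255,0.05],"yaw":58,"gripper":0},{"translation":[-0.114,0.255,0.05],"yaw":58,"gripper":0},{"translation":[-0.114,0.255,0.05],"yaw":58,"gripper":0}]'
python3 - <<'E'
from h import *
c=shot("wrist","w7")
for p in [(436,-59,24),(449,49,24),(636,48,24)]: print(p,proj(c,p))
s=read_state();print(s["joint_pos"].round(),tool((449,49,2)))
E
```

```text
clock: 14.55
ee_pos: [452.4, 51.2, 104.9]
eef_rot: [-177.7, -0.2, -54.5]
ft_force: [-0.1, 0.3, 0.1]
grip_width: 1.0
(436, -59, 24) [379.5 310.4]
(449, 49, 24) [283.2 226.3]
(636, 48, 24) [450.4   4.5]
[ 13.  18. -28. 124.  12.  39. -78.] [ -0.4   4.1 103. ]
```

View pics/w7.png

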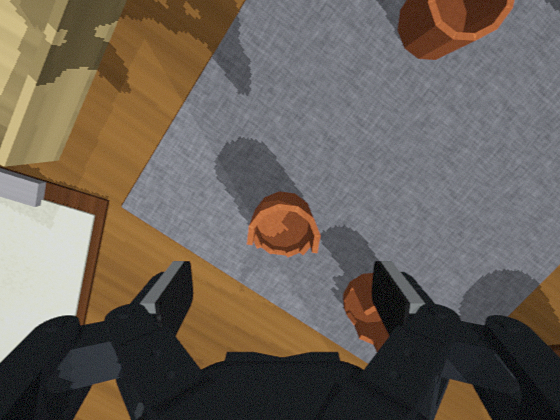

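The gap faces image-down, so the jaws span its whole sides. Grasping.

```bash
python3 -m jog '[{"translation":[0,0.004,0.04],"yaw":0,"gripper":0},{"translation":[0,0.004,0.08],"yaw":0,"gripper":0},{"translation":[0,0.004,0.102],"yaw":0,"gripper":0},{"translation":[0,0.004,0.102],"yaw":0,"gripper":0},{"translation":[0,0.004,0.102],"yaw":0,"gripper":1},{"translation":[0,0.004,0.102],"yaw":0,"gripper":1},{"translation":[0,0.004,0.102],"yaw":0,"gripper":1},{"translation":[0,0.004,0.102],"yaw":0,"gripper":1},{"translation":[0,0.004,0.102],"yaw":0,"gripper":1},{"translation":[0,0.004,0.102],"yaw":0,"gripper":1}]'; python3 -m jog '[{"translation":[0,0,0],"yaw":0,"gripper":1},{"translation":[0,0,-0.05],"yaw":0,"gripper":1},{"translation":[0,0,-0.10],"yaw":0,"gripper":1},{"translation":[0,0,-0.15],"yaw":-58,"gripper":1},{"translation":[0,0,-0.15],"yaw":-58,"gripper":1},{"translation":[0,0,-0.15],"yaw":-58,"gripper":1},{"translation":[0,0,-0.15],"yaw":-58,"gripper":1},{"translation":[0,0,-0.15],"yaw":-58,"gripper":1},{"translation":[0,0,-0.15],"yaw":-58,"gripper":1},{"translation":[0,0,-0.15],"yaw":-58,"gripper":1}]';python3 -c "
from h import *
print(tool((437,400,14)),read_state()['joint_pos'].round())"
```

```text
clock: 15.6
ee_pos: [454.5, 51.2, 5.1]
eef_rot: [-177.5, -0.4, -54.5]
ft_force: [-0.5, 0.5, 8.2]
grip_width: 0.581
clock: 16.6
ee_pos: [448.5, 47.9, 155.7]
eef_rot: [-179.0, -2.4, 3.8]
ft_force: [0.6, -0.5, -0.5]
grip_width: 0.582
[  11.7 -352.1  141.7] [ 27.  15. -43. 122.  13.  46. -20.]
```

```bash
python3 -m jog '[{"translation":[0.013,-0.352,-0.02],"yaw":0,"gripper":1},{"translation":[0.013,-0.352,-0.02],"yaw":0,"gripper":1},{"translation":[0.013,-0.352,-0.02],"yaw":0,"gripper":1},{"translation":[0.013,-0.352,-0.02],"yaw":0,"gripper":1},{"translation":[0.013,-0.352,-0.02],"yaw":0,"gripper":1},{"translation":[0.013,-0.352,-0.02],"yaw":0,"gripper":1},{"translation":[0.013,-0.352,-0.02],"yaw":0,"gripper":1},{"translation":[0.013,-0.352,-0.02],"yaw":0,"gripper":1},{"translation":[0.013,-0.352,-0.02],"yaw":0,"gripper":1}]';python3 -c "
from h import *
print(tool((437,400,14)),read_state()['joint_pos'].round())"
```

```text
clock: 17.5
ee_pos: [436.2, 401.0, 182.7]
eef_rot: [-179.0, -2.4, 4.0]
ft_force: [0.6, -0.9, -1.1]
grip_width: 0.583
[  0.7   1.  168.7] [-14.  27. -44. 102.  23.  57. -63.]
```

```bash
cat >> h.py <<'E'
from scipy.spatial.transform import Rotation as Ro
def tool(p,yaw=None):
    s=read_state();return np.round(Ro.from_euler("xyz",s["eef_rot"],degrees=True).as_matrix().T@(np.array(p)-s["ee_pos"]),1)
E
python3 -c "
from h import *
print(tool((437,400,14)))"
```

```text
[ -6.5   4.  168.5]
```

```bash
python3 -m jog '[{"translation":[-0.003,0.002,0.05],"yaw":0,"gripper":1},{"translation":[-0.004,0.003,0.09],"yaw":0,"gripper":1},{"translation":[-0.005,0.004,0.13],"yaw":0,"gripper":1},{"translation":[-0.0065,0.004,0.155],"yaw":0,"gripper":1},{"translation":[-0.0065,0.004,0.168],"yaw":0,"gripper":1},{"translation":[-0.0065,0.004,0.168],"yaw":0,"gripper":1},{"translation":[-0.0065,0.004,0.168],"yaw":0,"gripper":1}]'; python3 -m jog '[{"translation":[0,0,0.001],"yaw":0,"gripper":0.2},{"translation":[0,0,0.001],"yaw":0,"gripper":0.2},{"translation":[0,0,0.001],"yaw":0,"gripper":0.2},{"translation":[0,0,0.001],"yaw":0,"gripper":0.2},{"translation":[0,0,-0.04],"yaw":0,"gripper":0.2},{"translation":[0,0,-0.09],"yaw":0,"gripper":0.2},{"translation":[0,0,-0.14],"yaw":0,"gripper":0},{"translation":[0,0,-0.14],"yaw":0,"gripper":0}]'; python3 -c "
from h import *
print(tool((436,-59,150)))"
```

```text
clock: 18.2
ee_pos: [437.9, 399.9, 15.8]
eef_rot: [-178.9, -2.5, 3.9]
ft_force: [-0.5, 0.3, -0.2]
grip_width: 0.581
clock: 19.0
ee_pos: [434.0, 401.1, 163.0]
eef_rot: [-178.4, -3.1, 3.9]
ft_force: [-1.0, 0.6, -1.2]
grip_width: 0.999
[-30.  459.3  -1.2]
```

```bash
python3 -m jog '[{"translation":[0.03,0.25,0],"yaw":-51,"gripper":0},{"translation":[0.03,0.25,0],"yaw":-51,"gripper":0},{"translation":[0.03,0.25,0],"yaw":-51,"gripper":0},{"translation":[0.03,0.25,0],"yaw":-51,"gripper":0},{"translation":[0.03,0.25,0],"yaw":-51,"gripper":0},{"translation":[-0.03,0.459,0],"yaw":-51,"gripper":0},{"translation":[-0.03,0.459,0],"yaw":-51,"gripper":0},{"translation":[-0.03,0.459,0],"yaw":-51,"gripper":0},{"translation":[-0.03,0.459,0],"yaw":-51,"gripper":0},{"translation":[-0.03,0.459,0],"yaw":-51,"gripper":0}]'; python3 -m jog '[{"translation":[0,0,0],"yaw":0,"gripper":0},{"translation":[0,0,0],"yaw":0,"gripper":0}]'
python3 - <<'E'
from h import *
s=read_state();print(s["joint_pos"].round(),tool((436,-59,100)))
c=shot("wrist","w8");a=c["image"][:,:,::-1].copy();print(proj(c,(436,-59,24)))
t=shot("top")["image"][:,:,::-1]
cv2.imwrite("pics/w8.png",np.vstack([a[:330],np.hstack([cv2.resize(t[170:290,60:190],(292,270)),cv2.resize(t[150:270,190:310],(268,270))])]))
E
```

```text
clock: 20.0
ee_pos: [434.4, -62.8, 148.1]
eef_rot: [178.6, -3.0, 54.7]
ft_force: [1.2, -0.2, -1.3]
grip_width: 1.001
clock: 20.2
ee_pos: [434.1, -63.4, 147.9]
eef_rot: [178.6, -3.0, 54.6]
ft_force: [0.8, 0.2, -0.6]
grip_width: 1.0
[ 57.  20. -62. 123.  22.  47.  36.] [ 2.2 -2.2 48. ]
[280.2 201.2]
```

View pics/w8.png

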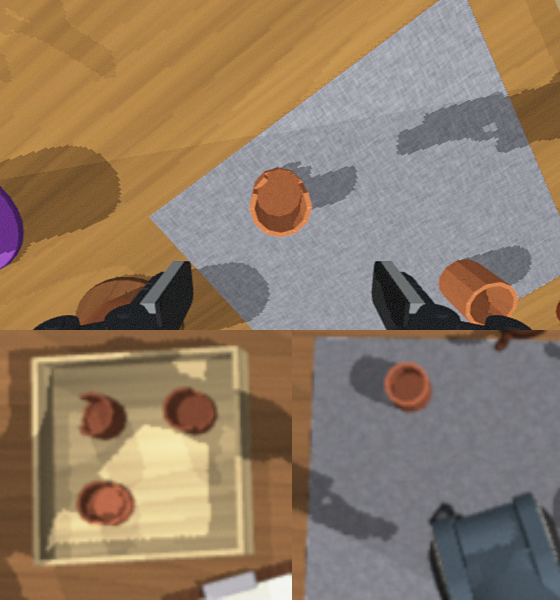

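Cup P at (281,201) has its gap image-up, so the jaws are right. Three cups stand in the crate.

```bash
python3 -c "
from h import *
print(tool((436,-59,2)))"
```

```text
[ -5.2  -4.  146.2]
```

```bash
python3 -m jog '[{"translation":[0,-0.003,0.05],"yaw":0,"gripper":0},{"translation":[-0.002,-0.003,0.09],"yaw":0,"gripper":0},{"translation":[-0.004,-0.004,0.125],"yaw":0,"gripper":0},{"translation":[-0.005,-0.004,0.145],"yaw":0,"gripper":0},{"translation":[-0.005,-0.004,0.145],"yaw":0,"gripper":0},{"translation":[-0.005,-0.004,0.145],"yaw":0,"gripper":1},{"translation":[-0.005,-0.004,0.145],"yaw":0,"gripper":1},{"translation":[-0.005,-0.004,0.145],"yaw":0,"gripper":1},{"translation":[-0.005,-0.004,0.145],"yaw":0,"gripper":1},{"translation":[-0.005,-0.004,0.145],"yaw":0,"gripper":1}]'; python3 -m jog '[{"translation":[0,0,0],"yaw":0,"gripper":1},{"translation":[0,0,-0.05],"yaw":0,"gripper":1},{"translation":[0.01,0,-0.10],"yaw":0,"gripper":1},{"translation":[0.02,0,-0.15],"yaw":50,"gripper":1},{"translation":[0.03,0,-0.17],"yaw":50,"gripper":1},{"translation":[0.03,0,-0.17],"yaw":50,"gripper":1},{"translation":[0.03,0,-0.17],"yaw":50,"gripper":1},{"translation":[0.03,0,-0.17],"yaw":50,"gripper":1},{"translation":[0.03,0,-0.17],"yaw":50,"gripper":1},{"translation":[0.03,0,-0.17],"yaw":50,"gripper":1}]';python3 -c "
from h import *
print(tool((480,100,170)),tool((445,300,170)),tool((445,300,14)),read_state()['joint_pos'].round())"
```

```text
clock: 21.3
ee_pos: [437.1, -58.7, 5.2]
eef_rot: [178.4, -3.1, 54.8]
ft_force: [-2.7, 1.1, 10.7]
grip_width: 0.593
clock: 22.3
ee_pos: [445.1, -39.1, 177.2]
eef_rot: [-178.7, -3.3, 4.8]
ft_force: [0.3, 0.5, -1.2]
grip_width: 0.591
[  45.8 -135.5   12.8] [  27.6 -337.7   16.3] [  18.7 -334.2  172. ] [ 47.  14. -52. 121.  13.  48.  -8.]
```

```bash
python3 -m jog '[{"translation":[0.046,-0.135,0],"yaw":0,"gripper":1},{"translation":[0.046,-0.135,0],"yaw":0,"gripper":1},{"translation":[0.046,-0.135,0],"yaw":0,"gripper":1},{"translation":[0.028,-0.338,0.01],"yaw":0,"gripper":1},{"translation":[0.028,-0.338,0.01],"yaw":0,"gripper":1},{"translation":[0.028,-0.338,0.01],"yaw":0,"gripper":1},{"translation":[0.028,-0.338,0.01],"yaw":0,"gripper":1},{"translation":[0.028,-0.338,0.01],"yaw":0,"gripper":1},{"translation":[0.028,-0.338,0.01],"yaw":0,"gripper":1},{"translation":[0.028,-0.338,0.01],"yaw":0,"gripper":1}]';python3 -c "
from h import *
print(tool((445,300,14)))"
```

```text
clock: 23.3
ee_pos: [445.4, 298.7, 176.2]
eef_rot: [-178.8, -3.3, 4.8]
ft_force: [-0.8, -0.3, -0.5]
grip_width: 0.589
[ -9.6   2.1 161.9]
```

```bash
python3 -m jog '[{"translation":[-0.003,0.002,0.05],"yaw":0,"gripper":1},{"translation":[-0.005,0.002,0.09],"yaw":0,"gripper":1},{"translation":[-0.008,0.002,0.13],"yaw":0,"gripper":1},{"translation":[-0.0095,0.002,0.15],"yaw":0,"gripper":1},{"translation":[-0.0095,0.002,0.162],"yaw":0,"gripper":1},{"translation":[-0.0095,0.002,0.162],"yaw":0,"gripper":1},{"translation":[-0.0095,0.002,0.162],"yaw":0,"gripper":1}]'; python3 -m jog '[{"translation":[0,0,0.001],"yaw":0,"gripper":0.2},{"translation":[0,0,0.001],"yaw":0,"gripper":0.2},{"translation":[0,0,0.001],"yaw":0,"gripper":0.2},{"translation":[0,0,0.001],"yaw":0,"gripper":0.2},{"translation":[0,0,-0.04],"yaw":0,"gripper":0.2},{"translation":[0,0,-0.09],"yaw":0,"gripper":0.2},{"translation":[0,0,-0.14],"yaw":0,"gripper":0},{"translation":[0,0,-0.19],"yaw":0,"gripper":0},{"translation":[0,0,-0.23],"yaw":0,"gripper":0}]'
python3 - <<'E'
from h import *
c=cv2.imread("pics/w1.png")
h=cv2.cvtColor(c,cv2.COLOR_BGR2HSV);print(h[258,405],h[240,420],h[290,440],h[280,238])
print(tool((500,100,250)),tool((500,-300,250)))
E
```

```text
clock: 24.0
ee_pos: [446.2, 299.9, 14.8]
eef_rot: [-178.8, -3.4, 4.7]
ft_force: [0.3, -0.4, -0.5]
grip_width: 0.587
clock: 24.9
ee_pos: [432.9, 294.4, 247.4]
eef_rot: [-178.7, -3.5, 4.7]
ft_force: [1.0, 1.1, 0.0]
grip_width: 1.002
[ 18 111 158] [ 18 102 185] [ 17 143 187] [ 10 158 132]
[ 50.9 199.2  -4. ] [ 18.  597.7 -15. ]
```

```bash
python3 -m jog '[{"translation":[0.05,0.2,0],"yaw":0,"gripper":0},{"translation":[0.05,0.2,0],"yaw":0,"gripper":0},{"translation":[0.05,0.2,0],"yaw":0,"gripper":0},{"translation":[0.05,0.2,0],"yaw":0,"gripper":0},{"translation":[0.04,0.58,-0.02],"yaw":0,"gripper":0},{"translation":[0.04,0.58,-0.02],"yaw":0,"gripper":0},{"translation":[0.04,0.58,-0.02],"yaw":0,"gripper":0},{"translation":[0.04,0.58,-0.02],"yaw":0,"gripper":0},{"translation":[0.04,0.58,-0.02],"yaw":0,"gripper":0},{"translation":[0.04,0.58,-0.02],"yaw":0,"gripper":0}]';python3 -m jog '[{"translation":[0.04,0.12,0],"yaw":4,"gripper":0},{"translation":[0.04,0.12,0],"yaw":4,"gripper":0},{"translation":[0.04,0.12,0],"yaw":4,"gripper":0},{"translation":[0.04,0.12,0],"yaw":4,"gripper":0},{"translation":[0.04,0.12,0],"yaw":4,"gripper":0}]'
python3 - <<'E'
from h import *
s=read_state();print(s["joint_pos"].round())
c=shot("wrist","w9")
for n,p in dict(jar=(453,-259,108),lid=(441,-405,14)).items(): print(n,proj(c,p))
for a,((x,y),r),q in blobs(c,(0,110,60),(12,255,255),300):print(int(a),round(x),round(y),round(r))
t=shot("top","t9");a=c["image"][:,:,::-1]
cv2.imwrite("pics/w9b.png",np.vstack([a[:330],np.hstack([cv2.resize(t["image"][170:290,60:190,::-1],(292,270)),cv2.resize(t["image"][150:270,190:310,::-1],(268,270))])]))
E
```

```text
clock: 25.9
ee_pos: [514.7, -196.9, 254.7]
eef_rot: [-178.8, -3.5, 4.7]
ft_force: [1.0, 0.9, 0.8]
grip_width: 0.996
clock: 26.4
ee_pos: [564.4, -312.7, 254.0]
eef_rot: [-178.4, -3.4, 0.7]
ft_force: [-0.2, 0.6, -0.3]
grip_width: 0.996
[ 56.  28. -42.  91.  17.  66.  12.]
jar [152.9 145.5]
lid [178.9 254.3]
4518 276 324 42
2046 178 254 30
7908 174 156 57
1416 442 0 48
```

View pics/w9b.png

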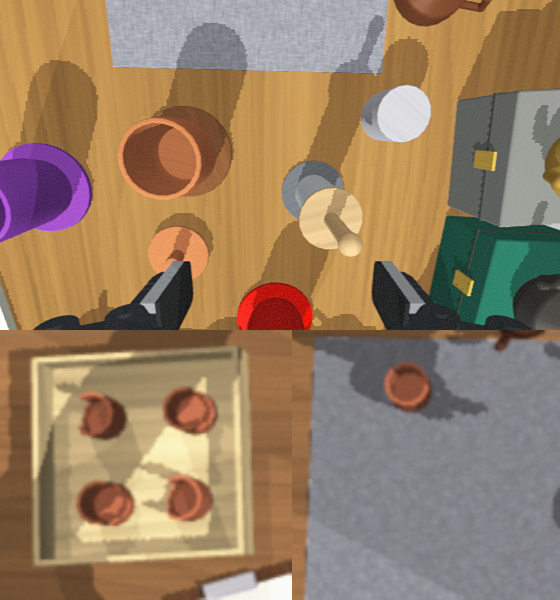

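All four cups stand in the crate and the whole cup is where it was. The brush collar is at (331,219), its ball at (349,244), the jar mouth at (160,158) and the lid at (178,253). Now rays for these.

Run:
```python
from h import *
c=shot("wrist")
print("collar",ray(c,331,219,128),"ball",ray(c,349,244,194),"foot",ray(c,313,188,5),"jar",ray(c,160,158.5,108),"jarfoot",ray(c,181,150,5))
t=shot("top")
m=blobs(t,(12,60,120),(22,140,255),60)
for a,((x,y),r),q in m:
    if 360<x<410 and 150<y<210: print("top collar",x,y,r,ray(t,x,y,130))
# jar ellipse in wrist via rim brightness
h=cv2.cvtColor(c["image"],cv2.COLOR_RGB2HSV)
mm=cv2.inRange(h,np.array((6,110,150)),np.array((12,190,255)));mm[:, :110]=0;mm[:,215:]=0;mm[:108]=0;mm[205:]=0
k,_=cv2.findContours(mm,cv2.RETR_EXTERNAL,cv2.CHAIN_APPROX_NONE);q=max(k,key=lambda q:cv2.minEnclosingCircle(q)[1]);e=cv2.fitEllipse(q);print("rim",e,ray(c,*e[0],108))
print(tool((600,-330,151)))
```

```text
collar [ 616.76546914 -322.35122875  128.        ] ball [ 615.60113778 -321.95531169  194.        ] foot [ 619.09139827 -315.64873607    5.        ] jar [ 458.18144747 -269.56619773  108.        ] jarfoot [ 450.91229725 -268.17767433    5.        ]
rim ((160.6737060546875, 159.52345275878906), (75.33631134033203, 87.0865707397461), 130.92092895507812) [ 458.71189547 -270.49808453  108.        ]
[ 28.9  22.  105.4]
```

```bash
python3 -m jog '[{"translation":[0.05,0.01,0],"yaw":65,"gripper":0},{"translation":[0.05,0.01,0.005],"yaw":65,"gripper":0},{"translation":[0.05,0.01,0.005],"yaw":65,"gripper":0},{"translation":[0.05,0.01,0.005],"yaw":65,"gripper":0},{"translation":[0.05,0.01,0.005],"yaw":65,"gripper":0},{"translation":[0.05,0.01,0.005],"yaw":65,"gripper":0},{"translation":[0.05,0.01,0.005],"yaw":65,"gripper":0},{"translation":[0.05,0.01,0.005],"yaw":65,"gripper":0},{"translation":[0.05,0.01,0.005],"yaw":65,"gripper":0},{"translation":[0.05,0.01,0.005],"yaw":65,"gripper":0}]'
python3 - <<'E'
from h import *
c=shot("wrist","w10");
print("collar",proj(c,(616,-322,130)),"ball",proj(c,(616,-322,194)),"jar",proj(c,(458,-269.5,108)))
print(tool((616,-322,225)),tool((616,-322,151)), Ro.from_euler("xyz",read_state()["eef_rot"],degrees=True).as_matrix()[:,2])
E
```

```text
clock: 27.6
ee_pos: [614.9, -319.5, 253.1]
eef_rot: [-176.3, -0.1, -63.9]
ft_force: [-0.8, -1.0, -0.6]
grip_width: 1.001
collar [286.1 211.6] ball [287.5 231.7] jar [175.8 316.2]
[ 2.4  1.9 27.9] [  2.3   6.7 101.8] [ 0.05964249  0.02671044 -0.99786238]
```

View pics/w10.png

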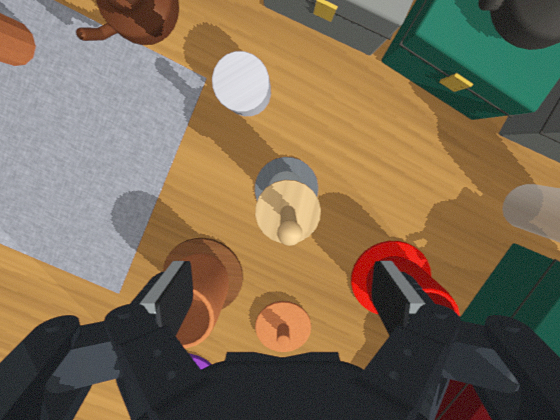

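The collar at (288,211) and ball at (290,232) are within 2 px of the prediction. I'll descend and grip.

```bash
python3 -m jog '[{"translation":[0.003,0.002,0.02],"yaw":0,"gripper":0},{"translation":[0.003,0.004,0.05],"yaw":0,"gripper":0},{"translation":[0.003,0.0055,0.08],"yaw":0,"gripper":0},{"translation":[0.003,0.0067,0.102],"yaw":0,"gripper":0},{"translation":[0.003,0.0067,0.102],"yaw":0,"gripper":0},{"translation":[0.003,0.0067,0.102],"yaw":0,"gripper":0}]'; python3 -m jog '[{"translation":[0,0,0],"yaw":0,"gripper":1},{"translation":[0,0,0],"yaw":0,"gripper":1},{"translation":[0,0,0],"yaw":0,"gripper":1},{"translation":[0,0,0],"yaw":0,"gripper":1},{"translation":[0,0,0],"yaw":0,"gripper":1},{"translation":[0,0,0],"yaw":0,"gripper":1},{"translation":[0,0,0],"yaw":0,"gripper":1},{"translation":[0,0,0],"yaw":0,"gripper":1},{"translation":[0,0,0],"yaw":0,"gripper":1},{"translation":[0,0,0],"yaw":0,"gripper":1}]'; python3 -c "
from h import *
s=read_state();e=s['ee_pos'];print(e,s['eef_rot'],tool(e+[0,0,140]),tool((616.5,-323,151)))"
```

```text
clock: 28.25
ee_pos: [616.6, -322.6, 151.2]
eef_rot: [-176.2, -0.1, -63.9]
ft_force: [0.3, 0.4, -0.1]
grip_width: 1.002
clock: 29.25
ee_pos: [616.7, -322.7, 151.4]
eef_rot: [-176.2, -0.1, -63.9]
ft_force: [0.6, -0.0, 3.1]
grip_width: 0.155
[ 616.67910366 -322.73083484  151.41538166] [-1.76225384e+02 -1.37632422e-01 -6.39064591e+01] [   0.3   -9.2 -139.7] [0.2 0.3 0.4]
```

```bash
python3 -m jog '[{"translation":[0,-0.0013,-0.02],"yaw":0,"gripper":1},{"translation":[0,-0.0033,-0.05],"yaw":0,"gripper":1},{"translation":[0,-0.0053,-0.08],"yaw":0,"gripper":1},{"translation":[0,-0.0073,-0.11],"yaw":0,"gripper":1},{"translation":[0,-0.009,-0.138],"yaw":0,"gripper":1},{"translation":[0,-0.009,-0.138],"yaw":0,"gripper":1}]'
python3 - <<'E'
from h import *
print(read_state()['joint_pos'].round(),tool((458,-270,290)))
c=shot("scene","s11");print("tip pred",proj(c,(616,-322,145)),proj(c,(616,-322,260)))
E
```

```text
clock: 29.85
ee_pos: [618.5, -322.8, 294.3]
eef_rot: [-175.9, -0.5, -63.9]
ft_force: [-0.2, 0.1, 0.2]
grip_width: 0.149
[ 43.  28. -27.  81.  10.  71. -48.] [-118.   120.8   -5.3]
tip pred [190.7 242.1] [183.2 207.6]
```

```bash
python3 -m jog '[{"translation":[-0.118,0.121,-0.005],"yaw":0,"gripper":1},{"translation":[-0.118,0.121,-0.005],"yaw":0,"gripper":1},{"translation":[-0.118,0.121,-0.005],"yaw":0,"gripper":1},{"translation":[-0.118,0.121,-0.005],"yaw":0,"gripper":1},{"translation":[-0.118,0.121,-0.005],"yaw":0,"gripper":1},{"translation":[-0.118,0.121,-0.005],"yaw":0,"gripper":1},{"translation":[-0.118,0.121,-0.005],"yaw":0,"gripper":1}]'
python3 - <<'E'
from h import *
s=read_state();e=s["ee_pos"]
b=e.copy()
c=shot("scene","s12");w=shot("wrist","w12")
for n,z in(("tip",e[2]-141),("headtop",e[2]-99),("collar",e[2]-24)): print(n,proj(c,(e[0],e[1],z)),proj(w,(e[0],e[1],z)))
print("jar",proj(c,(458,-270,108)),proj(w,(458,-270,108)))
a=c["image"][130:260,140:300,::-1];a=cv2.resize(a,(640,520),interpolation=cv2.INTER_CUBIC)[:, :400]
cv2.imwrite("pics/s12b.png",np.hstack([cv2.resize(a,(400,420)),cv2.resize(w["image"][:,:,::-1],(400,300))[:].copy() if 0 else cv2.resize(w["image"][:,80:480,::-1],(400,420))]))
E
```

```text
clock: 30.6
ee_pos: [457.6, -269.9, 287.0]
eef_rot: [-176.1, -0.2, -63.9]
ft_force: [0.5, 0.1, -1.0]
grip_width: 0.15
tip [206.8 198.3] [282.7 208. ]
headtop [204.9 186.5] [283.1 218.4]
collar [201.2 163.9] [284.1 248.7]
jar [208.5 208.7] [282.7 200.5]
```

View pics/s12b.png

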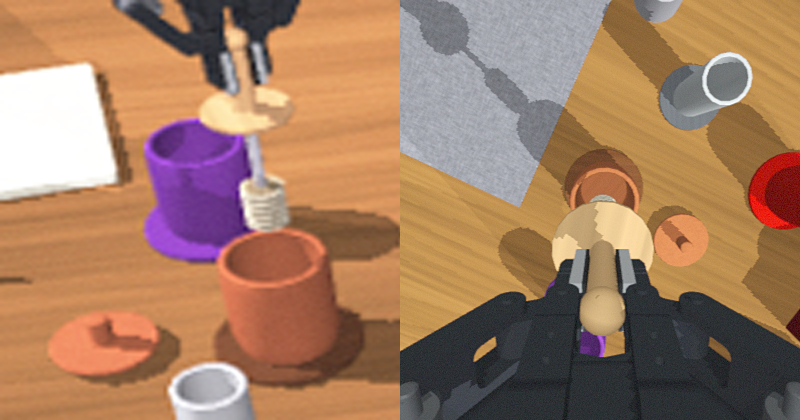

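The tip is at scene (206.5,199.7) against a predicted (206.8,198.3), and the jar mouth is centred below it. Starting the strokes.

```bash
python3 -m jog '[{"translation":[0,0.0026,0.04],"yaw":0,"gripper":1},{"translation":[0,0.0053,0.08],"yaw":0,"gripper":1},{"translation":[0,0.0073,0.11],"yaw":0,"gripper":1},{"translation":[0,0.0084,0.127],"yaw":0,"gripper":1},{"translation":[0,0.0084,0.127],"yaw":0,"gripper":1},{"translation":[0,0.0084,0.127],"yaw":0,"gripper":1},{"translation":[0,0.0084,0.127],"yaw":0,"gripper":1}]'; python3 -m jog '[{"translation":[0,-0.002,-0.03],"yaw":0,"gripper":1},{"translation":[0,-0.004,-0.06],"yaw":0,"gripper":1},{"translation":[0,-0.004,-0.06],"yaw":0,"gripper":1},{"translation":[0,-0.004,-0.06],"yaw":0,"gripper":1},{"translation":[0,-0.004,-0.06],"yaw":0,"gripper":1}]'
```

```text
clock: 31.4
ee_pos: [459.3, -270.5, 160.9]
eef_rot: [-176.0, -0.3, -63.8]
ft_force: [-0.7, 0.7, 0.0]
grip_width: 0.149
clock: 31.9
ee_pos: [458.5, -270.1, 220.7]
eef_rot: [-176.0, -0.3, -63.9]
ft_force: [0.5, -0.2, -0.2]
grip_width: 0.148
```

```bash
python3 -m jog '[{"translation":[0,0.002,0.03],"yaw":0,"gripper":1},{"translation":[0,0.004,0.06],"yaw":0,"gripper":1},{"translation":[0,0.004,0.06],"yaw":0,"gripper":1},{"translation":[0,0.004,0.06],"yaw":0,"gripper":1},{"translation":[0,0.004,0.06],"yaw":0,"gripper":1}]'; python3 -m jog '[{"translation":[0,-0.002,-0.03],"yaw":0,"gripper":1},{"translation":[0,-0.004,-0.06],"yaw":0,"gripper":1},{"translation":[0,-0.004,-0.06],"yaw":0,"gripper":1},{"translation":[0,-0.004,-0.06],"yaw":0,"gripper":1},{"translation":[0,-0.004,-0.06],"yaw":0,"gripper":1}]'
python3 -m jog '[{"translation":[0,0.002,0.03],"yaw":0,"gripper":1},{"translation":[0,0.004,0.06],"yaw":0,"gripper":1},{"translation":[0,0.004,0.06],"yaw":0,"gripper":1},{"translation":[0,0.004,0.06],"yaw":0,"gripper":1},{"translation":[0,0.004,0.06],"yaw":0,"gripper":1}]'; python3 -m jog '[{"translation":[0,-0.002,-0.03],"yaw":0,"gripper":1},{"translation":[0,-0.004,-0.06],"yaw":0,"gripper":1},{"translation":[0,-0.004,-0.06],"yaw":0,"gripper":1},{"translation":[0,-0.004,-0.06],"yaw":0,"gripper":1},{"translation":[0,-0.004,-0.06],"yaw":0,"gripper":1}]'
```

```text
clock: 32.4
ee_pos: [459.5, -270.5, 161.6]
eef_rot: [-176.0, -0.4, -63.8]
ft_force: [0.0, 0.3, -0.9]
grip_width: 0.151
clock: 32.9
ee_pos: [458.6, -270.2, 221.4]
eef_rot: [-176.0, -0.3, -63.9]
ft_force: [0.3, 0.2, -0.5]
grip_width: 0.152
clock: 33.4
ee_pos: [459.9, -270.7, 162.5]
eef_rot: [-175.9, -0.4, -63.8]
ft_force: [0.6, -0.6, -0.1]
grip_width: 0.152
clock: 33.9
ee_pos: [459.0, -270.3, 222.4]
eef_rot: [-176.0, -0.4, -63.8]
ft_force: [-0.1, -0.4, -1.2]
grip_width: 0.152
```

```bash
python3 -m jog '[{"translation":[0,0.002,0.03],"yaw":0,"gripper":1},{"translation":[0,0.004,0.06],"yaw":0,"gripper":1},{"translation":[0,0.004,0.06],"yaw":0,"gripper":1},{"translation":[0,0.004,0.06],"yaw":0,"gripper":1},{"translation":[0,0.004,0.06],"yaw":0,"gripper":1}]'; python3 -m jog '[{"translation":[0,-0.002,-0.03],"yaw":0,"gripper":1},{"translation":[0,-0.004,-0.06],"yaw":0,"gripper":1},{"translation":[0,-0.004,-0.06],"yaw":0,"gripper":1},{"translation":[0,-0.004,-0.06],"yaw":0,"gripper":1},{"translation":[0,-0.0085,-0.125],"yaw":0,"gripper":1},{"translation":[0,-0.0085,-0.125],"yaw":0,"gripper":1},{"translation":[0,-0.0085,-0.125],"yaw":0,"gripper":1}]'
python3 -c "
from h import *
print(tool((616.7,-322.7,290)))"
```

```text
clock: 34.4
ee_pos: [460.3, -270.9, 163.5]
eef_rot: [-175.9, -0.5, -63.8]
ft_force: [0.3, 0.5, -1.4]
grip_width: 0.154
clock: 35.1
ee_pos: [460.5, -270.5, 290.9]
eef_rot: [-175.8, -0.7, -63.9]
ft_force: [0.5, 0.4, -1.4]
grip_width: 0.15
[ 115.7 -116.7   11. ]
```

```bash
python3 -m jog '[{"translation":[0.116,-0.117,0.011],"yaw":0,"gripper":1},{"translation":[0.116,-0.117,0.011],"yaw":0,"gripper":1},{"translation":[0.116,-0.117,0.011],"yaw":0,"gripper":1},{"translation":[0.116,-0.117,0.011],"yaw":0,"gripper":1},{"translation":[0.116,-0.117,0.011],"yaw":0,"gripper":1},{"translation":[0.116,-0.117,0.011],"yaw":0,"gripper":1},{"translation":[0.116,-0.117,0.011],"yaw":0,"gripper":1},{"translation":[0.116,-0.117,0.011],"yaw":0,"gripper":1}]'
python3 - <<'E'
from h import *
s=read_state();e=s["ee_pos"];R=Ro.from_euler("xyz",s["eef_rot"],degrees=True);R0=Ro.from_euler("xyz",[-176.225,-.138,-63.906],degrees=True)
off=(R*R0.inv()).apply([0,0,-141.4]);print("tip",e+off,"axis off",off)
print(tool(np.array([616.7,-322.7,290])),tool(np.array([616.7,-322.7,152])-[off[0]/2,off[1]/2,0]))
c=shot("scene","s13");w=shot("wrist","w13")
print("tip pred",proj(c,e+off),proj(w,e+off),"pot",proj(c,(616.5,-323,125)),proj(w,(616.5,-323,125)))
a=cv2.resize(c["image"][180:285,140:240,::-1],(400,420),interpolation=cv2.INTER_CUBIC)
cv2.imwrite("pics/s13b.png",np.hstack([a,w["image"][:,80:480,::-1]]))
E
```

```text
clock: 35.9
ee_pos: [616.0, -322.8, 290.2]
eef_rot: [-175.8, -0.8, -63.9]
ft_force: [0.8, -0.0, -0.1]
grip_width: 0.149
tip [ 617.55867306 -323.7391049   148.83606035] axis off [   1.5700258    -0.92722254 -141.38824307]
[ 0.2 -0.7  0.3] [ -2.4   9.9 137.9]
tip pred [189.8 241.6] [282.8 207.5] pot [191.5 247.8] [281.4 203.5]
```

View pics/s13b.png

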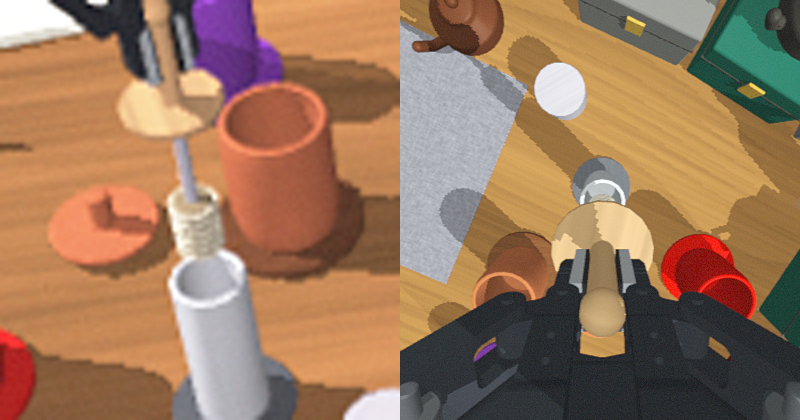

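The tip at (190,243.7) and the pot mouth at (192,250) sit where predicted, with the same 2-px offset. Lowering in two stages.

```bash
python3 -m jog '[{"translation":[-0.001,0.002,0.02],"yaw":0,"gripper":1},{"translation":[-0.001,0.003,0.04],"yaw":0,"gripper":1},{"translation":[-0.0015,0.0043,0.06],"yaw":0,"gripper":1},{"translation":[-0.0015,0.0043,0.06],"yaw":0,"gripper":1},{"translation":[-0.0015,0.0043,0.06],"yaw":0,"gripper":1}]'
python3 -c "
from h import *
print(tool((616.2,-322.3,151.5)))"
```

```text
clock: 36.5
ee_pos: [616.0, -322.4, 231.0]
eef_rot: [-175.8, -0.8, -63.9]
ft_force: [0.0, -0.2, -0.5]
grip_width: 0.158
[-1.1  5.7 79.3]
```

```bash
python3 -m jog '[{"translation":[-0.0003,0.0015,0.02],"yaw":0,"gripper":1},{"translation":[-0.0006,0.003,0.04],"yaw":0,"gripper":1},{"translation":[-0.0008,0.0043,0.06],"yaw":0,"gripper":1},{"translation":[-0.001,0.0055,0.077],"yaw":0,"gripper":1},{"translation":[-0.001,0.0057,0.079],"yaw":0,"gripper":1},{"translation":[-0.001,0.0057,0.079],"yaw":0,"gripper":1}]'
```

```text
clock: 37.1
ee_pos: [616.8, -322.8, 153.1]
eef_rot: [-175.7, -0.9, -63.9]
ft_force: [0.6, -0.6, 0.1]
grip_width: 0.155
```

```bash
python3 -m jog '[{"translation":[0,0,0.0015],"yaw":0,"gripper":1},{"translation":[0,0,0.0015],"yaw":0,"gripper":1},{"translation":[0,0,0.0015],"yaw":0,"gripper":0},{"translation":[0,0,0.0015],"yaw":0,"gripper":0},{"translation":[0,0,0.0015],"yaw":0,"gripper":0},{"translation":[0,0,0.0015],"yaw":0,"gripper":0},{"translation":[0,0,0.0015],"yaw":0,"gripper":0},{"translation":[0,-0.003,-0.04],"yaw":0,"gripper":0},{"translation":[0.001,-0.006,-0.085],"yaw":0,"gripper":0},{"translation":[0.001,-0.008,-0.12],"yaw":0,"gripper":0}]'
python3 -c "
from h import *
print(tool((442,-405,220)))"
```

```text
clock: 38.1
ee_pos: [616.1, -322.5, 276.0]
eef_rot: [-175.6, -1.0, -63.9]
ft_force: [1.1, -0.0, 0.0]
grip_width: 0.999
[ -3.5 196.4  41.1]
```

```bash
python3 -m jog '[{"translation":[-0.003,0.196,0.04],"yaw":0,"gripper":0},{"translation":[-0.003,0.196,0.04],"yaw":0,"gripper":0},{"translation":[-0.003,0.196,0.04],"yaw":0,"gripper":0},{"translation":[-0.003,0.196,0.04],"yaw":0,"gripper":0},{"translation":[-0.003,0.2,0.1],"yaw":0,"gripper":0},{"translation":[-0.003,0.2,0.1],"yaw":0,"gripper":0},{"translation":[-0.003,0.2,0.1],"yaw":0,"gripper":0},{"translation":[-0.003,0.2,0.1],"yaw":0,"gripper":0}]'
python3 - <<'E'
from h import *
w=shot("wrist","w14");c=shot("top");s=shot("scene","s14")
print(proj(w,(442,-405,14)),proj(w,(442,-405,52)),proj(w,(458,-270,108)))
for a,((x,y),r),q in blobs(w,(0,110,60),(12,255,255),500):print(int(a),round(x),round(y),round(r))
print(tool((442,-405,18)))
a=cv2.resize(s["image"][180:300,150:240,::-1],(400,420),interpolation=cv2.INTER_CUBIC)
cv2.imwrite("pics/s14b.png",np.hstack([a,w["image"][:,80:480,::-1]]))
E
```

```text
clock: 38.9
ee_pos: [445.9, -405.2, 162.6]
eef_rot: [-175.5, -1.1, -63.7]
ft_force: [1.1, -0.2, -0.1]
grip_width: 1.003
[278.7 211.1] [279.  220.1] [ 99.8 128. ]
6268 517 302 64
4569 278 212 40
18678 468 130 97
16689 131 132 89
[ -5.1  14.1 144.2]
```

View pics/s14b.png

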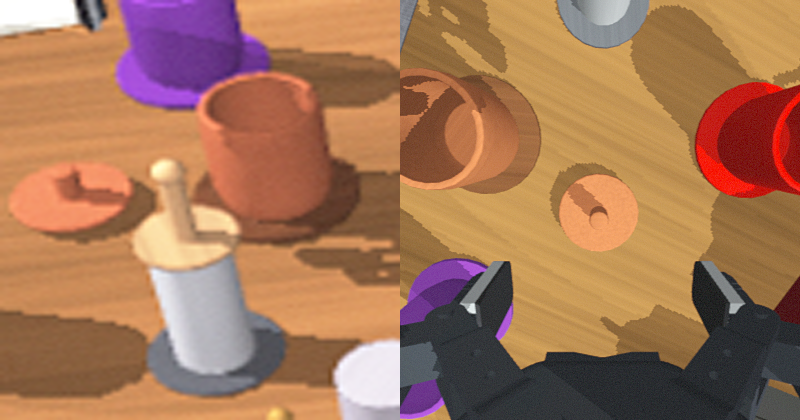

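The brush hangs properly in its pot. The lid at (278,212) is as predicted, so I'll grip the knob.

```bash
python3 -m jog '[{"translation":[-0.002,0.005,0.05],"yaw":0,"gripper":0.3},{"translation":[-0.004,0.009,0.09],"yaw":0,"gripper":0.3},{"translation":[-0.005,0.012,0.125],"yaw":0,"gripper":0.3},{"translation":[-0.005,0.014,0.142],"yaw":0,"gripper":0.3},{"translation":[-0.005,0.014,0.142],"yaw":0,"gripper":0.3},{"translation":[-0.005,0.014,0.142],"yaw":0,"gripper":0.3}]'
python3 -m jog '[{"translation":[0,0,0],"yaw":0,"gripper":1},{"translation":[0,0,0],"yaw":0,"gripper":1},{"translation":[0,0,0],"yaw":0,"gripper":1},{"translation":[0,0,0],"yaw":0,"gripper":1},{"translation":[0,0,0],"yaw":0,"gripper":1},{"translation":[0,0,0],"yaw":0,"gripper":1},{"translation":[0,0,0],"yaw":0,"gripper":1},{"translation":[0,0,0],"yaw":0,"gripper":1}]'
python3 -c "
from h import *
e=read_state()['ee_pos'];print(e,tool(e+[0,0,150]))"
```

```text
clock: 39.65
ee_pos: [443.4, -405.4, 21.4]
eef_rot: [-175.5, -1.2, -63.7]
ft_force: [0.4, -0.5, 0.5]
grip_width: 0.696
clock: 40.45
ee_pos: [444.2, -406.0, 23.1]
eef_rot: [-175.4, -1.4, -63.8]
ft_force: [-0.4, 0.3, 6.2]
grip_width: 0.186
[ 444.16566552 -406.04492661   23.11396578] [   3.6  -11.9 -149.5]
```

```bash
python3 -m jog '[{"translation":[0.0005,-0.0016,-0.02],"yaw":0,"gripper":1},{"translation":[0.001,-0.005,-0.06],"yaw":0,"gripper":1},{"translation":[0.002,-0.008,-0.1],"yaw":0,"gripper":1},{"translation":[0.003,-0.011,-0.14],"yaw":0,"gripper":1},{"translation":[0.003,-0.0119,-0.15],"yaw":0,"gripper":1},{"translation":[0.003,-0.0119,-0.15],"yaw":0,"gripper":1}]'
python3 -c "
from h import *
print(tool((459,-271,172)))"
```

```text
clock: 41.05
ee_pos: [444.6, -406.3, 175.9]
eef_rot: [-175.4, -1.6, -63.8]
ft_force: [0.1, -0.1, -1.4]
grip_width: 0.186
[-115.   -72.4    6.5]
```

```bash
python3 -m jog '[{"translation":[-0.03,-0.019,0],"yaw":0,"gripper":1},{"translation":[-0.06,-0.038,0.003],"yaw":0,"gripper":1},{"translation":[-0.09,-0.057,0.005],"yaw":0,"gripper":1},{"translation":[-0.115,-0.072,0.006],"yaw":0,"gripper":1},{"translation":[-0.115,-0.072,0.006],"yaw":0,"gripper":1},{"translation":[-0.115,-0.072,0.006],"yaw":0,"gripper":1},{"translation":[-0.115,-0.072,0.006],"yaw":0,"gripper":1}]'
python3 - <<'E'
from h import *
w=shot("wrist","w15");s=shot("scene","s15");e=read_state()["ee_pos"]
print(proj(w,(e[0],e[1],e[2]-9)),proj(s,(e[0],e[1],e[2]-9)),"jar",proj(w,(458,-270,108)),proj(s,(458,-270,108)),"lid at lidpos-offset",proj(w,(e[0]-2,e[1]+1,e[2]-9)))
a=cv2.resize(s["image"][160:260,160:260,::-1],(400,400),interpolation=cv2.INTER_CUBIC)
b=cv2.resize(w["image"][150:290,180:380,::-1],(400,280),interpolation=cv2.INTER_CUBIC);b=np.vstack([b,np.zeros((120,400,3),np.uint8)])
cv2.imwrite("pics/s15b.png",np.hstack([a,b]))
E
```

```text
clock: 41.75
ee_pos: [457.7, -272.1, 171.4]
eef_rot: [-175.4, -1.5, -63.9]
ft_force: [0.5, -0.1, -0.5]
grip_width: 0.187
[284.7 258. ] [205.1 193.9] jar [279.  229.4] [208.5 208.7] lid at lidpos-offset [281.4 260.4]
```

Run:
```python
import cv2,numpy as np
for f,(r0,r1,c0,c1),st in(("s15",(178,250,160,260),3),("w15",(130,330,160,420),8)):
    h=cv2.cvtColor(cv2.imread(f"pics/{f}.png"),cv2.COLOR_BGR2HSV)
    m=cv2.inRange(h,np.array((4,120,50)),np.array((12,255,255)))
    for r in range(r0,r1,st):
        x=np.flatnonzero(m[r,c0:c1])+c0
        if len(x): print(f,r,x.min(),x.max(),len(x),(x.min()+x.max())/2, h[r,x[::max(1,len(x)//10)],2].tolist())
```

```text
s15 178 169 203 2 186.0 [117, 200]
s15 181 203 203 1 203.0 [220]
s15 184 203 206 4 204.5 [233, 244, 225, 153]
s15 187 204 217 10 210.5 [166, 173, 153, 97, 114, 244, 254, 249, 239, 224]
s15 190 193 219 16 206.0 [241, 247, 248, 229, 161, 168, 154, 125, 230, 233, 229, 231, 235, 232, 211, 203]
s15 193 178 255 26 216.5 [192, 245, 243, 245, 252, 155, 141, 173, 170, 167, 171, 167, 160]
s15 196 191 232 30 211.5 [241, 241, 242, 242, 248, 166, 168, 165, 169, 155]
s15 199 192 234 27 213.0 [241, 244, 243, 241, 240, 240, 241, 243, 222, 202, 206, 179, 156, 142]
s15 202 171 232 27 201.5 [196, 237, 238, 240, 240, 237, 233, 217, 173, 173, 229, 182, 119, 119]
s15 205 198 228 24 213.0 [211, 147, 155, 162, 168, 167, 170, 165, 156, 188, 172, 130]
s15 208 160 234 30 197.0 [194, 136, 149, 159, 165, 171, 167, 161, 211, 135]
s15 211 186 253 33 219.5 [191, 165, 141, 155, 161, 172, 168, 163, 153, 158, 209]
s15 214 163 230 31 196.5 [194, 251, 131, 151, 161, 167, 170, 166, 163, 139, 202]
s15 217 194 224 31 209.0 [206, 223, 250, 223, 204, 215, 233, 158, 151, 133, 198]
s15 220 195 240 30 217.5 [216, 220, 208, 190,
[... 2002 characters left out ...]
1, 128, 131, 123, 215, 236, 237]
w15 266 210 351 63 280.5 [225, 232, 238, 126, 133, 129, 132, 128, 145, 235, 230]
w15 274 221 350 57 285.5 [235, 239, 119, 127, 177, 180, 182, 158, 124, 238, 237, 237]
w15 282 213 347 52 280.0 [217, 204, 227, 186, 186, 187, 185, 185, 135, 235, 236]
w15 290 218 344 40 281.0 [242, 154, 237, 181, 182, 181, 182, 181, 180, 148]
w15 298 266 299 22 282.5 [217, 233, 239, 238, 215, 173, 177, 178, 175, 203, 214]
w15 306 265 300 24 282.5 [214, 240, 235, 235, 234, 231, 230, 231, 235, 235, 237, 207]
w15 314 264 300 23 282.0 [178, 238, 231, 235, 234, 236, 236, 230, 235, 240, 236, 173]
w15 322 264 301 26 282.5 [218, 236, 240, 236, 233, 235, 233, 232, 237, 239, 236, 235, 214]
```

```bash
python3 -c "
from h import *
w=shot('wrist');print(proj(w,(458,-270,10)),tool((458.9,-271.8,134)),tool((458.9,-271.8,123)))"
```

```text
[276.9 204.5] [-1.2  2.1 37.9] [-1.5  3.  48.9]
```

```bash
python3 -m jog '[{"translation":[0,0.001,0.015],"yaw":0,"gripper":1},{"translation":[0,0.002,0.03],"yaw":0,"gripper":1},{"translation":[-0.0002,0.0021,0.038],"yaw":0,"gripper":1},{"translation":[-0.0003,0.0025,0.044],"yaw":0,"gripper":1},{"translation":[-0.0005,0.0028,0.047],"yaw":0,"gripper":1},{"translation":[-0.0005,0.003,0.048],"yaw":0,"gripper":1},{"translation":[-0.0005,0.003,0.048],"yaw":0,"gripper":1}]'
```

```text
clock: 42.6
ee_pos: [459.5, -272.8, 124.1]
eef_rot: [-175.4, -1.6, -63.9]
ft_force: [0.0, 0.5, -1.4]
grip_width: 0.187
```

```bash
python3 -m jog '[{"translation":[0,0,0.0015],"yaw":0,"gripper":1},{"translation":[0,0,0.0025],"yaw":0,"gripper":1},{"translation":[0,0,0.0025],"yaw":0,"gripper":1}]'
```

```text
clock: 42.9
ee_pos: [460.1, -273.2, 123.0]
eef_rot: [-175.4, -1.7, -63.9]
ft_force: [-2.1, 0.1, 7.4]
grip_width: 0.185
```

```bash
python3 -m jog '[{"translation":[0,0,0],"yaw":0,"gripper":0.3},{"translation":[0,0,0],"yaw":0,"gripper":0.3},{"translation":[0,0,0],"yaw":0,"gripper":0.3},{"translation":[0,0,0],"yaw":0,"gripper":0.3},{"translation":[0,0,0],"yaw":0,"gripper":0.3},{"translation":[0.001,-0.003,-0.04],"yaw":0,"gripper":0.3},{"translation":[0.002,-0.007,-0.085],"yaw":0,"gripper":0.3},{"translation":[0.004,-0.011,-0.13],"yaw":0,"gripper":0.3},{"translation":[0.004,-0.014,-0.17],"yaw":0,"gripper":0.3},{"translation":[0.004,-0.014,-0.17],"yaw":0,"gripper":0.3}]'
python3 - <<'E'
from h import *
w=shot("wrist","w16");s=shot("scene","s16");t=shot("top","t16")
print("lid pred",proj(w,(458.5,-271,114)),proj(s,(458.5,-271,114)))
h=cv2.cvtColor(w["image"],cv2.COLOR_RGB2HSV)
bs=blobs(w,(0,100,150),(12,255,255),300)
for a,((x,y),r),q in bs:
    e=cv2.fitEllipse(q);print("w",int(a),np.round([x,y,r],1),np.round(e[0],1),np.round(e[1]),ray(w,*e[0],114)[:2].round(1))
for a,((x,y),r),q in blobs(t,(0,110,60),(11,255,255)):
    if 200<y<275 and 60<x<420 or (230<x<250 and 160<y<190): print("t",int(a),np.round([x,y,r],1),ray(t,x,y,24)[:2].round())
print("brush",proj(t,(616.5,-323,130)),proj(s,(616.5,-323,130)))
hs=cv2.cvtColor(s["image"],cv2.COLOR_RGB2HSV);h0=cv2.cvtColor(cv2.imread("pics/scene0.png")[:,:,::-1].copy(),cv2.COLOR_RGB2HSV)
g=cv2.absdiff(cv2.cvtColor(s["image"],cv2.COLOR_RGB2GRAY),cv2.cvtColor(cv2.imread("pics/scene0.png"),cv2.COLOR_BGR2GRAY))
m=cv2.morphologyEx((g>40).astype(np.uint8),cv2.MORPH_OPEN,np.ones((3,3)))
k,_,st,ce=cv2.connectedComponentsWithStats(m)
for i in range(1,k):
    if st[i,4]>15: print("diff",st[i].tolist())
E
```

```text
clock: 43.9
ee_pos: [463.0, -273.2, 299.9]
eef_rot: [-175.0, -2.3, -63.9]
ft_force: [0.3, -0.3, -0.3]
grip_width: 0.702
lid pred [273.  205.4] [207.9 207.2]
w 3085 [498.5 208.   34.5] [497.5 206.9] [58. 68.] [ 568.5 -504.4]
w 3848 [277.6 201.8  41.2] [275.1 204.6] [67. 77.] [ 460.3 -272.7]
w 1451 [449. 195.  39.] [448.8 194.5] [65. 72.] [ 555.9 -445.1]
t 660 [114.  246.   22.2] [441. 377.]
t 883 [361.9 244.2  21.5] [ 458. -271.]
t 271 [104.2 207.   11.5] [544. 409.]
t 335 [144.  206.   11.7] [548. 304.]
t 306 [242.  174.5  11. ] [637.  47.]
brush [389.9 176.9] [191.2 246.4]
diff [4, 0, 48, 75, 1304]
diff [150, 0, 47, 34, 992]
diff [221, 0, 26, 66, 965]
diff [244, 0, 5, 8, 34]
diff [245, 2, 23, 12, 127]
diff [174, 49, 4, 5, 19]
diff [33, 51, 12, 20, 144]
diff [169, 68, 27, 25, 340]
diff [184, 69, 4, 6, 21]
diff [27, 70, 28, 53, 636]
diff [250, 72, 4, 4, 16]
diff [287, 77, 8, 10, 39]
diff [255, 79, 6, 5, 23]
diff [197, 85, 8, 8, 46]
diff [274, 84, 4, 6, 18]
diff [269, 90, 3, 6, 18]
diff [274, 98, 4, 5, 17]
diff [73, 105, 13, 9, 87]
diff [165, 110, 55, 46, 1243]
diff [345, 145, 173, 119, 7449]
diff [235, 184, 110, 44, 2102]
diff [357, 185, 8, 7, 43]
diff [195, 198, 22, 19, 206]
diff [154, 201, 28, 7, 140]
diff [210, 202, 6, 4, 20]
diff [313, 212, 27, 14, 271]
diff [301, 227, 28, 23, 298]
diff [166, 233, 5, 4, 18]
diff [167, 233, 18, 16, 127]
diff [343, 232, 13, 7, 63]
diff [333, 240, 6, 4, 23]
diff [316, 251, 8, 4, 29]
```

Run:
```python
from h import *
w=shot("wrist");th=np.linspace(0,2*np.pi,60)
bs=[b for b in blobs(w,(0,100,150),(12,255,255),300) if 240<b[1][0][0]<310]
q=bs[0][2].reshape(-1,2)
P=np.array([proj(w,(460.3+40*np.cos(a),-272.7+40*np.sin(a),114)) for a in th]).astype(np.float32)
print(cv2.boundingRect(q),cv2.fitEllipse(P))
# residual of blob edge after back-projection to disc plane: radius per direction
X=np.array([ray(w,u,v,114)[:2] for u,v in q]);c=np.median(X,0);c=[460.3,-272.7];d=X-c;r=np.hypot(*d.T);a=np.degrees(np.arctan2(d[:,1],d[:,0]))//30*30
print({int(k):round(float(np.median(r[a==k])),1) for k in np.unique(a)})
t=shot("top");m=cv2.inRange(cv2.cvtColor(t["image"],cv2.COLOR_RGB2HSV),np.array((0,125,40)),np.array((10,255,255)))[170:285,60:185]
m=cv2.erode(m,np.ones((3,3)));k,_,st,ce=cv2.connectedComponentsWithStats(m)
for i in range(1,k):
    if st[i,4]>40: p=ce[i]+[60,170];print("crate cup",p.round(),ray(t,*p,30)[:2].round(),st[i,4])
s=read_state();print(s["clock"],s["dq"].round(2))
```

```text
(241, 160, 74, 80) ((279.3311767578125, 201.1167755126953), (72.38005828857422, 73.46247863769531), 82.87467193603516)
{-180: 42.1, -150: 41.2, -120: 39.3, -90: 36.7, -60: 37.8, -30: 44.7, 0: 40.9, 30: 35.6, 60: 37.1, 90: 40.3, 120: 40.6, 150: 42.0}
crate cup [144. 206.] [549. 302.] 273
crate cup [105. 208.] [540. 404.] 209
crate cup [114. 246.] [441. 376.] 532
44.15 [-0.01  0.29 -0.14 -0.11 -0.04  0.07 -0.05]
```

Run:
```python
from h import *
for t in (cv2.imread("pics/t9.png")[:,:,::-1].copy(),capture("top")["image"]):
    m=cv2.inRange(cv2.cvtColor(t,cv2.COLOR_RGB2HSV),np.array((0,125,40)),np.array((12,255,255)))
    k,_=cv2.findContours(m[185:268,75:170],cv2.RETR_EXTERNAL,cv2.CHAIN_APPROX_NONE)
    print([(cv2.boundingRect(q),cv2.contourArea(q)) for q in k if cv2.contourArea(q)>30])
m=m[230:268,85:165]
print("\n".join("".join(".#"[v>0] for v in r) for r in m[::2]))
```

```text
[((19, 52, 25, 20), 361.5), ((59, 50, 20, 20), 286.0), ((20, 12, 21, 21), 284.0), ((58, 10, 23, 21), 341.0)]
[((17, 49, 45, 23), 666.5), ((20, 13, 21, 20), 277.0), ((58, 10, 23, 21), 341.0)]Traceback (most recent call last):
  File "<stdin>", line 7, in <module>
  File "<stdin>", line 7, in <genexpr>
  File "<stdin>", line 7, in <genexpr>
TypeError: string indices must be integers, not 'numpy.bool'
```

```bash
python3 -m jog '[{"translation":[0,0,0],"yaw":0,"gripper":0.3},{"translation":[0,0,0],"yaw":0,"gripper":0.3},{"translation":[0,0,0],"yaw":0,"gripper":0.3},{"translation":[0,0,0],"yaw":0,"gripper":0.3},{"translation":[0,0,0],"yaw":0,"gripper":0.3}]'
python3 - <<'E'
from h import *
t=capture("top");m=cv2.inRange(cv2.cvtColor(t["image"],cv2.COLOR_RGB2HSV),np.array((0,125,40)),np.array((12,255,255)))
k,_=cv2.findContours(m[185:268,75:170],cv2.RETR_EXTERNAL,cv2.CHAIN_APPROX_NONE)
print([(cv2.boundingRect(q),cv2.contourArea(q)) for q in k if cv2.contourArea(q)>30])
for r in m[230:262:2,85:145]: print("".join("#" if v else "." for v in r))
print(ray(t,125,245,30),ray(t,104,247,30))
E
```

```text
clock: 44.7
ee_pos: [459.1, -271.8, 292.0]
eef_rot: [-175.5, -1.5, -63.9]
ft_force: [0.1, -0.6, 0.5]
grip_width: 0.703
[((17, 49, 45, 23), 669.5), ((20, 13, 21, 20), 279.0), ((58, 10, 23, 21), 341.0)]
............................................................
............................................................
.....................................#......................
.................................###########................
.............############..........##############...........
..........###################.....#################.........
.........######################...##################........
........############################################........
........############################################........
.......#############################################........
........###########################################.........
.........######################..################...........
...........###################........######................
.................#########..................................
............................................................
............................................................
[444.31637673 346.50384646  30.        ] [438.04628939 401.39964223  30.        ]
```

The fourth cup was knocked about 45 mm toward its neighbour. It is still in the crate, side by side with that cup rather than stacked, and at rest. Handing in.

```bash
python3 -c "
from plant import *
print(job_done())"
```

```text
the job is handed in; nothing more can be done
None
```

The job is done and handed in at about 45 s of the allowed 208 s, and no verdict came back.

- **Cups:** All four broken cups are in the crate. One was knocked about 45 mm inside it after I placed it. The last two pictures show it at rest beside its neighbour and not stacked, though I did not confirm that it stands upright. The one whole cup was never touched; the top view puts it within about 2 mm of its start.
- **Brush:** I made four strokes in the clay jar, with the tip down to about 6–8 mm above its floor and then up to about 65 mm above it, with no contact force on the readings after each move. After release, a picture showed the brush hanging upright in its pot by the collar.
- **Lid:** It came down with about 7 N of contact at the expected height. The wrist camera puts its centre about 2–3 mm from the jar's axis, within the 10 mm allowed. I checked that it sits level only indirectly: its outline fits a level 80 mm disc roughly (radii 36–45 mm), and the seating height is right.
- **Teapot, tin and figure:** Comparing scene pictures from the start and the end showed no change there.

**Problems on the way:** The tool drifted to about 5° of tilt, which I allowed for in the moves. The picture limit ran out before the lid went on, so all checks after that are numeric only.

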